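# Clamp a whetstone in its sloping holder

## Task

The knives are due for sharpening: lay the whetstone flat and straight, lengthwise, on the two narrow ledges of the sloping stone holder, between its jaws, without dropping it, and let go of it. Then turn the crank clockwise (as seen from the crank's end) until the jaw has pushed the stone against the stop and grips it firmly, its soft rubber face squeezed home; stop as soon as the crank has gone stiff, since forcing it further would crack the stone. Leave the tumbler, the mug and the salt shaker where they are.

Things in the scene. Friction and masses are not known exactly. Their poses are not given: they have to be found in the camera images.
- whetstone: combination whetstone, a plain grey block 150 x 50 x 25 mm with a darker and a paler grey layer, 0.42 kg, lying flat on the worktop. Origin: centre of its underside; x along its 150 mm length, y across its 50 mm width, z up. Either face may be up and either end may be at the stop.
- stone_mid (a point): centre of the whetstone's block, 12.5 mm above its underside
- holder: stone holder fixed on the worktop: bamboo foot 236 x 92 mm, 18 mm high, carrying a sloping dark steel frame (the cradle); place and heading differ each time. Origin on the worktop, x level along the holder from the crank end (high) to the stop end (low), z up. Under the stone lie two guide rods and the screw, tops 17 mm below the ledges.
- cradle: the holder's sloping frame. Origin: mid-width foot of the stop's face, at ledge height. x runs down the 12 deg slope from crank to stop, y across (level), z square to the ledges. Stop: upright face at x = 0, 16 mm high; ledge from x = -16 to 0 mm at z = 0, 64 mm wide. Seated, stone_mid is at z = 12.5 mm, y = 0. The screw's axis is y = 0, z = -22 mm; its end bracket ends at x = -204 mm.
- jaw: moving jaw, mirror image of the stop: face 16 mm high, 16 mm ledge before it. Origin: mid-width foot of its face at ledge height; axes as the cradle's. At first it stands 154 to 163 mm from the stop face, so the stone has 4 to 13 mm of play. It slides toward the stop 12 mm per turn of the crank clockwise seen from the crank's end (positive about cradle x). The screw holds by itself when let go.
- jaw_pad: rubber face of the moving jaw, 56 mm wide, reaching 2 to 15 mm above the ledge; soft for the first few mm of squeeze, then pressed home and hard
- stop_pad: rubber face of the fixed stop, 56 mm wide, 2 to 15 mm above the ledge; origin as the cradle's
- grip_mid (a point): middle of the crank's dark wooden barrel grip, 17 mm across, 40 mm long, axis parallel to cradle x. It spins freely on its pin and circles the screw axis (cradle y = 0, z = -22 mm) at 30 mm radius, at cradle x = -247.5 mm; the steel crank arm lies 20 to 30 mm from it toward the stop. Turning takes 3 to 4 N at the grip while the jaw runs free; each 10 N on the stone adds about 0.6 N.
- tumbler: clear drinking glass, 80 mm across, 91 mm high; origin at the centre of its underside
- odd_mug: striped mug, 84 x 117 x 95 mm; origin at the centre of its underside
- salt_shaker: glass salt shaker, 44 mm across, 90 mm high; origin at the centre of its underside
Not all that is in view belongs to the job. Of the things that look like the whetstone, the larger one is meant.

How it is judged:
By the outcome, as a careful person would: the job done as asked, in the order asked, and still so for the second after the job is handed in, with the robot touching nothing.
It also fails if it takes over 72 s, if anything falls off the work surface, if the arm or the gripper's body presses on something with over 40 N, if the wrist force passes 120 N, or if a joint passes its speed limit or range.

## Robot

A 6-joint arm with a two-finger parallel gripper is mounted at the origin on a cart in front of the work surface, level with it; the furniture and walls round the work are solid. World frame = base frame: x ahead of the robot, y to its left, z up, the work surface at z = 0. Lengths are in mm, angles in rad, forces in N, time in s.
With the tool pointing down it reaches from about 350 to 775 mm from the base axis. Payload 7.3 kg.
Tool frame: the origin (TCP) lies at the very end of the fingers, on their centre line; the grasp point (between the pads) lies 19 mm behind it; z points along the fingers, y is the line along which they close (so a half turn about z gives the same grasp; the last joint's range is limited). The gripper opens to 92 mm and grips with 3 to 60 N. Pads are 19 mm wide; open, the fingers measure 130 mm over their backs; the gripper's body (75 mm by 190 mm) begins 47 mm behind the grasp point.
Start: joints at [-1.325, 0.342, 1.524, -0, 1.275, -0.146], TCP at [200.496, -485.228, 226.741] pointing down, gripper open.
Joint ranges: [-2.53, 2.53], [-0.77, 2.02], [0.04, 2.7], [-1, 4.14], [0.28, 2.66], [-3.11, 3.11]. Speed limits (rad/s): [2.57, 2.57, 3.14, 3.14, 3.14, 3.14].

## Interface

Orientations are given as [roll, pitch, yaw] about the fixed x, y, z axes, in that order (R = Rz(yaw) Ry(pitch) Rx(roll)).
In Python, from plant import get_obs, optics, ticket, finder gives the robot as it stands.
- The arm moves only by the tool send_rows, never from a script. Its arguments are lists of equal length, an entry for each row: "offset": the shift along the tool's x, y, z scaled (see below), a list of three; "delta_rot": the turn, a rotation vector about the tool's x, y, z scaled (see below), a list of three. In form: {"offset": [[dx, dy, dz], ...], "delta_rot": [[rx, ry, rz], ...]}. A call has 1 to 8 rows; each row is the pose to reach, as a shift and turn from the pose commanded when the call began, along the tool's axes at that moment, turning the shorter way round; what a row does not reach only later rows make up. The controller multiplies each number of a shift by 120 mm and each number of a turn by 360 degrees. A row lasts 1/8 s, in which the tool goes at most 62.5 mm and 10.7 degrees, less where a joint would pass 70% of its speed; a pose out of reach is approached as far as the arm can. A call with a number of a shift or a turn outside -1 to 1 is refused whole. A call with a gripper value outside its range is refused whole. "grip" is the opening, from 0 (shut) to 1 (fully open), set as the call begins (left out, the last holds). The fingers move at their own pace and stop on an object; the grip force is fixed at half the most. Time passes only in rows, so rows that repeat a pose let the fingers close. It gives the time, the measured TCP pose, the force, the opening and the grip force at its end, in the units of the state.
- get_obs(): the state, without advancing time (a new reading comes with each control period).
- optics.capture(name): name is "side" or "top"; returns the picture (420x560x3 uint8, red, green, blue); there is no depth.
- optics.get_calibration(name): a dict with "fx", "fy", "cx", "cy" (pixels), "world_from_camera" (4x4, takes a point from camera to world coordinates). Camera axes: x right, y down, z forward; pixel columns grow to the right and rows downward; lengths in mm; the calibration is good to about 2 mm. A picture is of the moment at which its call begins. get_calibration takes no time and is no camera call.
- ticket.close_job(): hands the job in; it is judged then, once.
Trained networks look in the newest picture that a camera, given by its name, has taken for a name from the list of things; names that differ only in an ending like _2 or _b are one class to them, and where a whole thing is asked for, a point or a joint stands for the part that bears it (a point fixed in the world has none). Each returns a list of dicts, best first, with "confidence" (0 to 1); they miss things now and then, are a little off and sometimes report something else, mostly with a low value. They report only what shows in the picture. A call takes as long as a camera call. They do not tell look-alikes from the thing itself.
- finder.boxes_of(target, camera): "box" ([left, top, right, bottom] in pixels, round what is visible of it).
- finder.silhouettes(target, camera): "region" (420x560 bool, what is visible of it) and "box" ([left, top, right, bottom] in pixels, round what is visible of it).
- finder.pinpoint(target, camera): "uv" ([column, row] in pixels: a listed point, or the origin of a listed thing).
The state is a dict: "time": time; "joint_positions": joint angles; "dq": joint speeds; "tau": joint torques, N m; "tool_pos": TCP position; "tcp_rot": TCP orientation; "contact_force": force on the tool from outside, world axes, zero at the start; "moment": the same for the moment, N m; "grip_width": finger opening in mm; "finger_force": force on a finger pad.
Only numpy, scipy, OpenCV 4.12 (cv2) and the standard library are available. Lean on these libraries where they do the work, as an engineer would, in place of code of your own. Each camera call takes 0.05 s, during which the arm holds its last target. There are 200 camera calls.

## Working session

There is one attempt and no reset: what is moved stays moved. The work goes in short steps, Python scripts to look and compute and a tool call to move; the robot and the scene stay as the last step left them, time stands still between calls to the robot, and variables do not carry over. Pictures are saved under pics/ and viewed, at most 10 in all, crops included, and the job is handed in when it is done.

Besides the shell and the picture viewer there is one more tool, called after "Call:" as name(argument=value, ...), one argument or row to a line, values as JSON. send_rows: Moves the arm, as the interface text tells. Its arguments: {"type":"object","properties":{"offset":{"type":"array"},"delta_rot":{"type":"array"},"grip":{"type":"number"}},"required":["offset","delta_rot"]}

```bash
mkdir -p pics; ls
python3 - <<'E'
from plant import get_obs, optics, finder
import cv2,numpy as np
print(get_obs())
for c in ("top","side"):
    im=optics.capture(c); cv2.imwrite(f"pics/{c}0.png",im[:,:,::-1])
    k=optics.get_calibration(c); print(c,k)
    for t in ("whetstone","stone_mid","holder","cradle","jaw","grip_mid","tumbler","odd_mug","salt_shaker"):
        print(t,[(np.round(d["uv"],1),round(d["confidence"],2)) for d in finder.pinpoint(t,c)[:4]])
E
```

```text
pics
{'time': 0.0, 'joint_positions': array([-1.32498227e+00,  3.42727900e-01,  1.52505444e+00,  2.26459491e-05,
        1.27538070e+00, -1.45985836e-01]), 'dq': array([ 2.93774762e-04, -6.64430612e-04, -1.69146326e-03,  4.32229230e-04,
       -1.27795541e-03, -9.75998765e-05]), 'tau': array([-4.90674047e-04, -4.31242311e+01, -2.44218081e+01,  7.19103660e-02,
        5.59554622e-02, -1.23572936e-04]), 'tool_pos': array([ 200.40354163, -484.79299348,  226.02921225]), 'tcp_rot': array([-3.14004212e+00, -2.49864804e-04,  3.91793086e-01]), 'contact_force': array([-0.06628491, -0.39109967,  0.20982041]), 'moment': array([ 0.01538513, -0.01458653,  0.07117973]), 'finger_force': 0.0, 'grip_width': 91.72016560394383}
top {'fx': 501.45810237960745, 'fy': 501.45810237960745, 'cx': 280.7350699550172, 'cy': 198.53429339419742, 'world_from_camera': array([[ 3.80242005e-01, -8.28044500e-01,  4.12017383e-01,
        -1.09246808e+02],
       [-9.24877451e-01, -3.38396895e-01,  1.73462508e-01,
        -3.23433758e+02],
       [-4.20927278e-03, -4.47023319e-01, -8.94512400e-01,
         1.49723325e+03
[... 742 characters left out ...]
-7.83593717e-01,
         8.38324936e+02],
       [ 1.30846038e-02, -8.11150591e-01, -5.84690954e-01,
         7.59570680e+02],
       [ 0.00000000e+00,  0.00000000e+00,  0.00000000e+00,
         1.00000000e+00]])}
whetstone [(array([272.9, 351.8]), 0.92), (array([310.5, 309.6]), 0.78)]
stone_mid [(array([312.9, 306.3]), 0.9), (array([273.7, 354.3]), 0.82)]
holder [(array([281.2, 253.1]), 0.67), (array([276.9, 356.8]), 0.22)]
cradle [(array([266.1, 257.1]), 0.55)]
jaw [(array([285.3, 218.5]), 0.96)]
grip_mid [(array([290.8, 197.3]), 0.59)]
tumbler [(array([335.4, 181.5]), 0.58)]
odd_mug [(array([300. , 175.8]), 0.75), (array([265.5, 263.6]), 0.48)]
salt_shaker [(array([195.6, 289.1]), 0.89)]
```

Run:
```python
import cv2
a=cv2.imread("pics/top0.png")[130:330,120:440]; cv2.imwrite("pics/t1.png",cv2.resize(a,(800,500),interpolation=3))
a=cv2.imread("pics/side0.png")[130:400,150:410]; cv2.imwrite("pics/s1.png",cv2.resize(a,(572,594),interpolation=3))
```

```text
(no output)
```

View pics/t1.png

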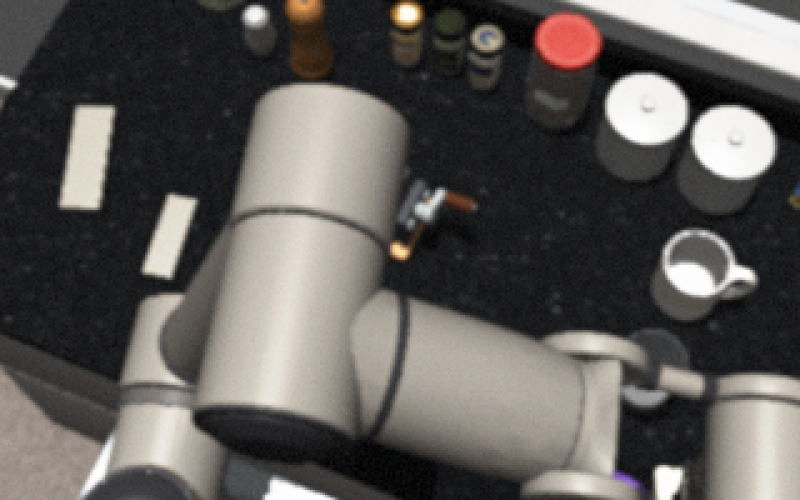

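View pics/s1.png

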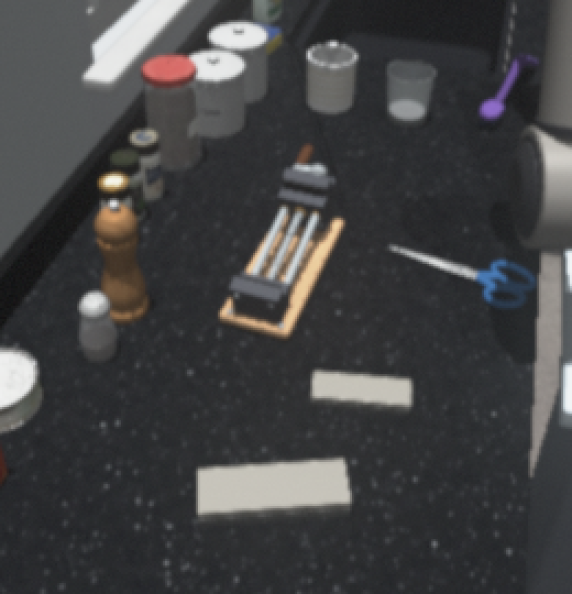

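```bash
cat > h.py <<'E'
import numpy as np, cv2
from scipy.spatial.transform import Rotation as R
from plant import get_obs, optics, finder, ticket
def ray(c,uv):
    k=optics.get_calibration(c);T=k["world_from_camera"]
    d=T[:3,:3]@np.array([(uv[0]-k["cx"])/k["fx"],(uv[1]-k["cy"])/k["fy"],1.]);return T[:3,3],d/np.linalg.norm(d)
def onz(c,uv,z):
    o,d=ray(c,uv);return o+d*(z-o[2])/d[2]
def tri(a,b):
    (o1,d1),(o2,d2)=ray("top",a),ray("side",b)
    s=np.linalg.lstsq(np.c_[d1,-d2],o2-o1,rcond=None)[0];p,q=o1+s[0]*d1,o2+s[1]*d2
    return (p+q)/2,np.linalg.norm(p-q)
def proj(c,p):
    k=optics.get_calibration(c);T=np.linalg.inv(k["world_from_camera"]);q=T[:3,:3]@np.asarray(p)+T[:3,3]
    return np.array([k["fx"]*q[0]/q[2]+k["cx"],k["fy"]*q[1]/q[2]+k["cy"]])
def rows(p,Rm,base=None):
    """offset and delta_rot numbers taking base pose (measured) to p,Rm"""
    if base is None:
        o=get_obs();base=(o["tool_pos"],R.from_euler("xyz",o["tcp_rot"]))
    return (base[1].inv().apply(np.asarray(p)-base[0])/120).round(4),((base[1].inv()*Rm).as_rotvec()/(2*np.pi)).round(4)
E
python3 - <<'E'
from h import *
print("big",tri((155.8,194.1),(273.7,354.3)),onz("top",(155.8,194.1),12.5),onz("side",(273.7,354.3),12.5))
print("small",tri((183.6,224.3),(312.9,306.3)))
print("grip",tri((302,211.6),(290.8,197.3)))
for t,uv,z in(("holder",(281,253),0),("cradle",(266.1,257.1),45),("jaw",(285.3,218.5),78),("tumbler",(335.4,181.5),0),("mug",(300,175.8),0),("salt",(195.6,289.1),0)): print(t,onz("side",uv,z))
def rect(c):
    for d in finder.silhouettes("whetstone",c)[:3]:
        m=d["region"].astype(np.uint8);ct=max(cv2.findContours(m,0,2)[0],key=cv2.contourArea)
        ap=cv2.minAreaRect(ct);print(c,d["confidence"],ap)
        # top face corners
        w=np.array([onz(c,p,25 if c=="top" else 18)[:2] for p in ct[:,0]+0.5*0],np.float32);r=cv2.minAreaRect(w);print(np.round(r[0],1),r[1],r[2],cv2.boxPoints(r).round())
for c in("top","side"):rect(c)
E
```

```text
big (array([433.94194146, 358.06027359,   7.40639724]), np.float64(0.9272387213932004)) [432.56955402 355.71653558  12.5       ] [432.5350248  361.46508698  12.5       ]
small (array([371.16668488, 215.5299595 ,  22.54640014]), np.float64(8.738826119879208))
grip (array([ 520.31288224, -129.62070947,   96.67204665]), np.float64(2.3643819409937925))
holder [509.1555451   24.36620408   0.        ]
cradle [531.21238384 100.21927797  45.        ]
jaw [515.55059735 -42.66265793  78.        ]
tumbler [ 417.67014303 -426.57189773    0.        ]
mug [ 557.65647329 -429.06527332    0.        ]
salt [6.88075917e+02 2.24605188e+02 1.13686838e-13]
top 0.79 ((155.08346557617188, 193.85333251953125), (17.10247230529785, 44.0003547668457), 9.090277671813965)
[429.1 352.8] (156.45018005371094, 57.69038391113281) 21.04546356201172 [[346. 352.]
 [366. 298.]
 [512. 354.]
 [492. 408.]]
top 0.67 ((187.5182342529297, 223.82481384277344), (12.986235618591309, 35.54127883911133), 19.983108520507812)
[372.8 204.3] (118.6693344116211, 43.100914001464844) 7.943007469177246 [[311. 217.]
 [317. 175.]
 [435. 191.]
 [429. 234.]]
side 0.83 ((313.7991943359375, 308.70904541015625), (45.35840606689453, 16.29643440246582), 5.19442892074585)
[373.  216.3] (110.1507339477539, 50.93421936035156) 9.38730239868164 [[314. 232.]
 [323. 182.]
 [431. 200.]
 [423. 250.]]
side 0.64 ((273.5538635253906, 354.0307922363281), (26.351198196411133, 68.87088775634766), 86.05481719970703)
[431.1 362.8] (149.1688690185547, 64.63936614990234) 20.63461685180664 [[350. 367.]
 [373. 306.]
 [512. 359.]
 [490. 419.]]
```

Call:
send_rows(
  offset=[
    [0.967,-0.875,0],
    [0.967,-0.875,0],
    [0.967,-0.875,0],
  ],
  delta_rot=[
    [0,0,0],
    [0,0,0],
    [0,0,0],
  ],
)

```text
time: 1.48
tool_pos: [268.3, -341.3, 226.8]
tcp_rot: [-3.141, -0.0, 0.393]
contact_force: [-0.8, -0.5, 0.2]
grip_width: 91.9
finger_force: 0.0
```

Call:
send_rows(
  offset=[
    [0.967,-0.875,0],
    [0.967,-0.875,0],
    [0.967,-0.875,0],
  ],
  delta_rot=[
    [0,0,0],
    [0,0,0],
    [0,0,0],
  ],
)

```text
time: 1.85
tool_pos: [335.4, -200.1, 227.0]
tcp_rot: [3.141, -0.001, 0.394]
contact_force: [0.8, -0.9, 0.3]
grip_width: 91.9
finger_force: 0.0
```

Call:
send_rows(
  offset=[
    [0.967,-0.875,0],
    [0.967,-0.875,0],
    [0.967,-0.875,0],
  ],
  delta_rot=[
    [0,0,0],
    [0,0,0],
    [0,0,0],
  ],
)

```text
time: 2.22
tool_pos: [402.6, -58.7, 226.9]
tcp_rot: [3.141, -0.001, 0.394]
contact_force: [1.3, 0.5, 0.9]
grip_width: 91.9
finger_force: 0.0
```

Call:
send_rows(
  offset=[
    [0.39,-0.783,0],
    [0.39,-0.783,0],
    [0.39,-0.783,0],
  ],
  delta_rot=[
    [0,0,0],
    [0,0,0],
    [0,0,0],
  ],
)

```text
time: 2.6
tool_pos: [409.2, 45.9, 226.8]
tcp_rot: [-3.141, -0.0, 0.396]
contact_force: [0.4, -0.0, -0.4]
grip_width: 92.1
finger_force: 0.0
```

Call:
send_rows(
  offset=[
    [0.39,-0.783,0],
    [0.39,-0.783,0],
    [0.39,-0.783,0],
  ],
  delta_rot=[
    [0,0,0],
    [0,0,0],
    [0,0,0],
  ],
)

```text
time: 2.98
tool_pos: [416.9, 149.4, 226.6]
tcp_rot: [3.141, -0.0, 0.395]
contact_force: [-0.2, -0.7, 0.3]
grip_width: 91.6
finger_force: 0.0
```

Call:
send_rows(
  offset=[
    [0.39,-0.783,0.3],
    [0.39,-0.783,0.3],
    [0.39,-0.783,0.3],
  ],
  delta_rot=[
    [0,0,0],
    [0,0,0],
    [0,0,0],
  ],
)

```text
time: 3.35
tool_pos: [423.9, 253.3, 189.3]
tcp_rot: [3.141, 0.003, 0.394]
contact_force: [0.1, -0.2, 0.0]
grip_width: 91.8
finger_force: 0.0
```

Call:
send_rows(
  offset=[
    [0.39,-0.783,0.3],
    [0.39,-0.783,0.3],
    [0.39,-0.783,0.3],
  ],
  delta_rot=[
    [0,0,0],
    [0,0,0],
    [0,0,0],
  ],
)

```text
time: 3.72
tool_pos: [431.8, 357.6, 153.4]
tcp_rot: [3.141, 0.002, 0.393]
contact_force: [-0.0, -0.3, 0.6]
grip_width: 92.0
finger_force: 0.0
```

Run:
```python
from h import *
for c in ("top","side"):
    im=optics.capture(c); cv2.imwrite(f"pics/{c}1.png",im[:,:,::-1])
    for t in ("holder","cradle","jaw","grip_mid","stop_pad","jaw_pad"):
        print(c,t,[(np.round(d["uv"],1),round(d["confidence"],2)) for d in finder.pinpoint(t,c)[:3]])
a=cv2.imread("pics/top1.png")[150:250,210:330]; cv2.imwrite("pics/t2.png",cv2.resize(a,(720,600),interpolation=3))
a=cv2.imread("pics/side1.png")[180:300,230:330]; cv2.imwrite("pics/s2.png",cv2.resize(a,(500,600),interpolation=3))
```

```text
top holder [(array([259.6, 210.9]), 0.77)]
top cradle [(array([228.5, 189.1]), 0.8), (array([157.5, 196. ]), 0.17)]
top jaw [(array([272.3, 202. ]), 0.56)]
top grip_mid [(array([272.6, 204.1]), 0.53), (array([300.5, 211. ]), 0.45)]
top stop_pad [(array([228. , 189.8]), 0.46), (array([258.7, 211.5]), 0.15)]
top jaw_pad [(array([274.9, 207.6]), 0.36)]
side holder [(array([198.9, 290.9]), 0.4)]
side cradle [(array([274.3, 350.7]), 0.5)]
side jaw [(array([285.8, 216. ]), 0.57)]
side grip_mid []
side stop_pad [(array([301.8, 176.1]), 0.4)]
side jaw_pad [(array([196.1, 289.3]), 0.18)]
```

View pics/t2.png

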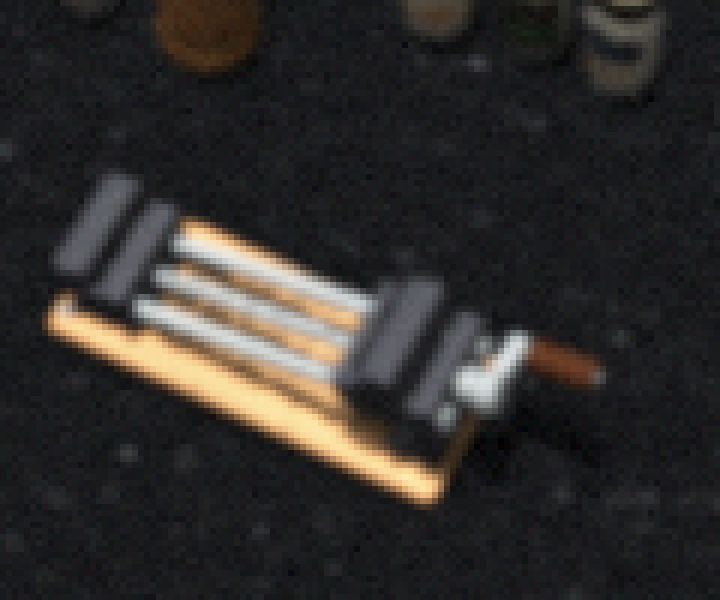

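View pics/s2.png

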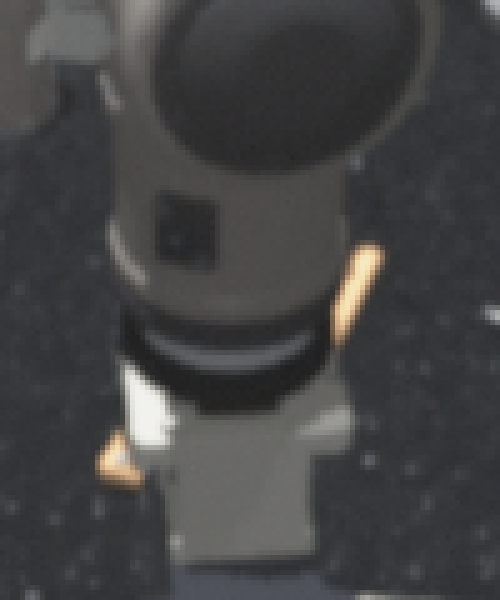

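Run:
```python
import cv2
a=cv2.imread("pics/side0.png")[190:290,245:315]; cv2.imwrite("pics/s3.png",cv2.resize(a,(420,600),interpolation=3))
```

```text
(no output)
```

View pics/s3.png

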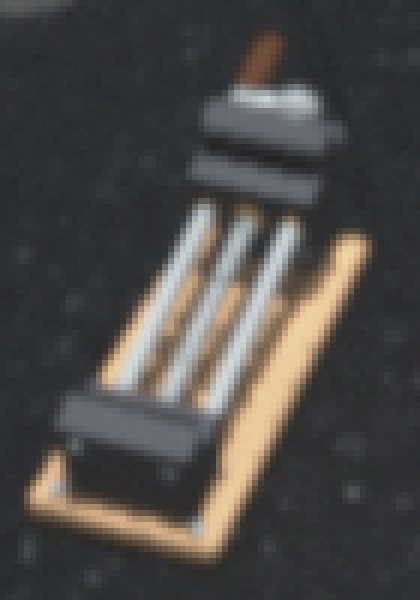

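```bash
cat > fit.py <<'E'
from h import *
from scipy.optimize import least_squares
F=[ # cam, frame, point fn, crop px
("side","h",(118,-46,0),(28,515)),("side","h",(118,46,0),(214,562)),("side","h",(-118,46,18),(368,237)),
("top","h",(118,46,0),(50,332)),("top","h",(-118,46,0),(428,505)),
("top","c",(-16,-32,0),(180,205)),("top","c",(-16,32,0),(128,312)),("top","c",(0,-32,16),(140,178)),("top","c",(0,32,16),(83,275)),
("side","c",(0,-32,16),(62,393)),("side","c",(0,32,16),(215,425)),
("side","j",(16,-32,0),(190,178)),("side","j",(16,32,0),(318,203)),("side","j",(0,-32,0),(193,152)),("side","j",(0,32,0),(322,180)),
("side","j",(0,-32,16),(205,127)),("side","j",(0,32,16),(332,150)),
("top","g",(-247.5,),(566,363)),("side","g",(-247.5,),(262,60))]
off={"top":(210,150),"side":(245,190)}
px=lambda c,u:np.array(off[c])+(np.array(u)+.5)/6-.5
def frames(v):
    hx,hy,yaw,cx,cz,j,ph=v[:7]
    Rh=R.from_euler("z",yaw);Rc=Rh*R.from_euler("y",12,degrees=True)
    return np.array([hx,hy,0]),Rh,np.array([hx,hy,0])+Rh.apply([cx,0,cz]),Rc
def pt(v,f,p):
    h,Rh,c,Rc=frames(v)
    if f=="h":return h+Rh.apply(p)
    if f=="c":return c+Rc.apply(p)
    if f=="j":return c+Rc.apply(np.add(p,(v[5],0,0)))
    return c+Rc.apply((p[0],30*np.sin(v[6]),-22+30*np.cos(v[6])))
def res(v):
    r=[]
    for c,f,p,u in F:
        s=v[7:9] if c=="top" else v[9:11]
        e=proj(c,pt(v,f,p))+s-px(c,u);r+=list(e)
    return np.r_[np.array(r),v[7:11]/.7]
def solve(show=True):
    s=least_squares(res,[509,10,1.5,100,45,-158,-.5]+[0]*4,loss="soft_l1",f_scale=.7,x_scale=[10,10,.05,10,10,5,.3]+[1]*4);v=s.x
    if show:
        print(v[:7].round(3),"shift",v[7:].round(2));r=res(v)[:-4].reshape(-1,2)
        for f,e in zip(F,r):print(f[:3],e.round(2))
        h,Rh,c,Rc=frames(v);print("cradle",c.round(1),"deg",np.degrees(v[2]),"jaw",pt(v,"j",(0,0,0)).round(1),"grip",pt(v,"g",(-247.5,)).round(1))
    return v
if __name__=="__main__":np.save("v.npy",solve())
E
python3 fit.py
```

```text
[ 513.647   27.497    1.49    90.764   48.338 -166.628   -1.375] shift [-0.2  -0.73  0.3  -0.27]
('side', 'h', (118, -46, 0)) [-0.3   0.68]
('side', 'h', (118, 46, 0)) [0.07 1.71]
('side', 'h', (-118, 46, 18)) [ 0.59 -0.43]
('top', 'h', (118, 46, 0)) [0.06 0.04]
('top', 'h', (-118, 46, 0)) [0.5  1.08]
('top', 'c', (-16, -32, 0)) [-0.07  0.51]
('top', 'c', (-16, 32, 0)) [-1.07 -1.66]
('top', 'c', (0, -32, 16)) [1.21 0.9 ]
('top', 'c', (0, 32, 16)) [0.91 0.4 ]
('side', 'c', (0, -32, 16)) [ 1.57 -0.55]
('side', 'c', (0, 32, 16)) [-1.64 -0.  ]
('side', 'j', (16, -32, 0)) [ 0.12 -0.76]
('side', 'j', (16, 32, 0)) [-0.74 -0.17]
('side', 'j', (0, -32, 0)) [ 1.48 -0.24]
('side', 'j', (0, 32, 0)) [ 0.3  -0.25]
('side', 'j', (0, -32, 16)) [-0.87  0.29]
('side', 'j', (0, 32, 16)) [-1.5   1.11]
('top', 'g', (-247.5,)) [-1.09 -0.62]
('side', 'g', (-247.5,)) [-0.1   0.57]
cradle [521.  118.   48.3] deg 85.34890021464174 jaw [507.8 -44.5  83. ] grip [ 530.4 -129.1   84. ]
```

Call:
send_rows(
  offset=[
    [0,0.005,0.5],
    [0,0.005,1.0],
    [0,0.005,1.0],
  ],
  delta_rot=[
    [0,0,0.0048],
    [0,0,0.0048],
    [0,0,0.0048],
  ],
)

```text
time: 4.8
tool_pos: [428.7, 355.2, 30.8]
tcp_rot: [3.14, 0.01, 0.362]
contact_force: [0.0, -0.1, 0.5]
grip_width: 92.0
finger_force: 0.0
```

Call:
send_rows(
  offset=[
    [0.01,0,0.12],
    [0.01,0,0.23],
    [0.01,0,0.23],
  ],
  delta_rot=[
    [0,0,0],
    [0,0,0],
    [0,0,0],
  ],
)

```text
time: 5.18
tool_pos: [432.8, 357.5, 7.2]
tcp_rot: [3.142, -0.0, 0.362]
contact_force: [-0.3, 1.5, 0.4]
grip_width: 91.8
finger_force: 0.0
```

```bash
python3 - <<'E'
import re
s=open("fit.py").read()
s=s.replace('''    if f=="c":return''','''    if f in"cj":
        p=np.array(p,float);p[1]=np.sign(p[1])*(v[11] if p[2]>0 else v[12])
    if f=="c":return''').replace("[0]*4,loss","[0]*4+[35,33],loss").replace("[1]*4)","[1]*4+[3,3])").replace("v[7:11]/.7]","v[7:11]/.7,0,0]").replace("[:-4].resh","[:-6].resh")
open("fit.py","w").write(s)
E
python3 fit.py
python3 - <<'E'
from fit import *
v=np.load("v.npy")
def draw(c,name,src,x0,y0,w,h,k=6):
    a=cv2.resize(cv2.imread(src)[y0:y0+h,x0:x0+w],(w*k,h*k),interpolation=3)
    s=v[7:9] if c=="top" else v[9:11]
    def L(ps,col):
        q=np.array([((proj(c,p)+s-(x0,y0))+.5)*k-.5 for p in ps]).round().astype(int);cv2.polylines(a,[q.reshape(-1,1,2)],True,col,1)
    L([pt(v,"h",(x,y,18)) for x,y in((-118,-46),(118,-46),(118,46),(-118,46))],(0,255,0))
    L([pt(v,"h",(x,y,0)) for x,y in((-118,-46),(118,-46),(118,46),(-118,46))],(0,120,0))
    for z,col in((1e-9,(255,255,0)),(16,(0,0,255))):
        for f,s1 in(("c",-1),("j",1)):
            zz=0 if z<1 else 16
            X=(0,16*s1) if zz==0 else (0,-16*s1)
            L([pt(v,f,(x,y,zz)) for x,y in((X[0],-32),(X[1],-32),(X[1],32),(X[0],32))],col)
    h,Rh,o,Rc=frames(v);
    for g in (-227.5,-267.5):
        L([o+Rc.apply((g,30*np.sin(v[6])+8.5*np.cos(t),-22+30*np.cos(v[6])+8.5*np.sin(t))) for t in np.linspace(0,6.28,20)],(255,0,255))
    L([o+Rc.apply((-204,0,-22)),o+Rc.apply((-247,0,-22))],(255,255,255))
    return a
t=draw("top","t","pics/top1.png",210,165,110,75,4);s=draw("side","s","pics/side0.png",240,190,80,100,4)
t=draw("top","t","pics/top1.png",214,172,100,66,5);s=draw("side","s","pics/side0.png",245,190,60,100,5)
o=np.zeros((500,800,3),np.uint8);o[:330,:500]=t;o[:500,500:800]=s;cv2.imwrite("pics/ov.png",o)
E
```

```text
[ 513.794   27.448    1.491   90.391   47.989 -166.472   -1.369] shift [-0.28 -0.67  0.3  -0.3  35.07 33.62]
('side', 'h', (118, -46, 0)) [-0.31  0.66]
('side', 'h', (118, 46, 0)) [0.07 1.66]
('side', 'h', (-118, 46, 18)) [ 0.51 -0.5 ]
('top', 'h', (118, 46, 0)) [0.02 0.11]
('top', 'h', (-118, 46, 0)) [0.49 1.08]
('top', 'c', (-16, -32, 0)) [0.22 0.26]
('top', 'c', (-16, 32, 0)) [-1.25 -1.11]
('top', 'c', (0, -32, 16)) [1.72 0.31]
('top', 'c', (0, 32, 16)) [0.5  1.32]
('side', 'c', (0, -32, 16)) [ 0.57 -0.85]
('side', 'c', (0, 32, 16)) [-0.51  0.24]
('side', 'j', (16, -32, 0)) [-0.43 -0.86]
('side', 'j', (16, 32, 0)) [-0.25 -0.04]
('side', 'j', (0, -32, 0)) [ 0.93 -0.34]
('side', 'j', (0, 32, 0)) [ 0.78 -0.13]
('side', 'j', (0, -32, 16)) [-1.88  0.09]
('side', 'j', (0, 32, 16)) [-0.55  1.34]
('top', 'g', (-247.5,)) [-1.03 -0.57]
('side', 'g', (-247.5,)) [-0.14  0.51]
cradle [521.  117.5  48. ] deg 85.40912216105836 jaw [508.  -44.8  82.6] grip [ 530.7 -129.4   83.8]
```

View pics/ov.png

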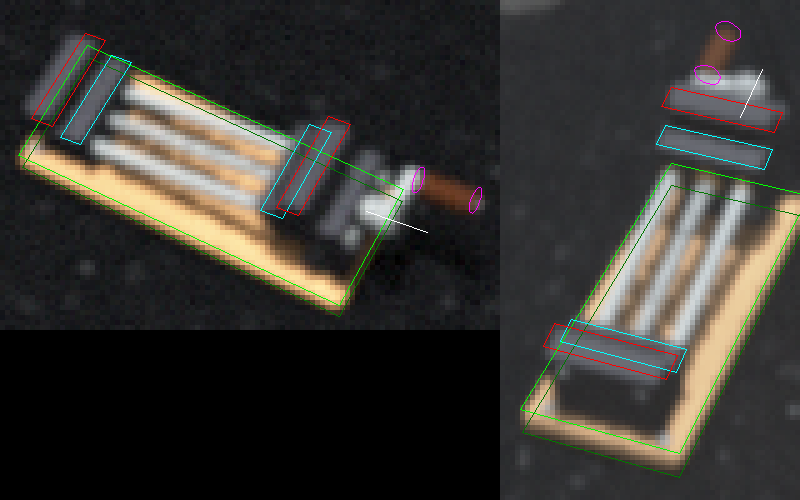

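Call:
send_rows(
  offset=[
    [0,0,0.02],
    [0,0,0.02],
    [0,0,0.02],
    [0,0,0.02],
    [0,0,0.02],
    [0,0,0.02],
  ],
  delta_rot=[
    [0,0,0],
    [0,0,0],
    [0,0,0],
    [0,0,0],
    [0,0,0],
    [0,0,0],
  ],
  grip=0.4,
)

```text
time: 5.92
tool_pos: [432.9, 357.8, 4.8]
tcp_rot: [-3.141, -0.0, 0.362]
contact_force: [-0.5, 1.6, 0.6]
grip_width: 50.2
finger_force: 30.0
```

```bash
python3 - <<'E'
s=open("fit.py").read()
s=s.replace('''    if f=="c":return''','''        if p[2]>0:p[0]+=v[13]*(1 if f=="c" else -1)
    if f=="c":return''',1).replace("[35,33]","[35,33,4]").replace("[3,3])","[3,3,2])").replace("0,0]\n","0,0,0]\n").replace("[:-6].resh","[:38].resh")
s=s.replace('''    return np.r_[np.array(r)''','''    for c,u in LN:
        sh=v[7:9] if c=="top" else v[9:11]
        a,b=[proj(c,pt(v,"cc",(x,0,-19)))+sh for x in(-20,-140)];n=(b-a)[::-1]*(1,-1)/np.linalg.norm(b-a);r+=[2*n@(px(c,u)-a)]
    return np.r_[np.array(r)''').replace('if f=="c":','if f in("c","cc"):').replace('if f in"cj"','if f in("c","j")')
s=s.replace("off={",'LN=[("side",(247,216)),("side",(171,397)),("top",(162,277)),("top",(352,340))]\noff={')
s=s.replace('e=proj(c,pt(v,f,p))+s-px(c,u)','e=(proj(c,pt(v,f,p))+s-px(c,u))*(.5 if f=="h" else 1)')
s=s.replace('print("cradle"','print("lines",res(v)[38:42].round(2),v[11:]);print("cradle"')
open("fit.py","w").write(s)
E
python3 fit.py
```

```text
Traceback (most recent call last):
  File "fit.py", line 43, in <module>
    if __name__=="__main__":np.save("v.npy",solve())
                                            ~~~~~^^
  File "fit.py", line 37, in solve
    s=least_squares(res,[509,10,1.5,100,45,-158,-.5]+[0]*4+[35,33,4],loss="soft_l1",f_scale=.7,x_scale=[10,10,.05,10,10,5,.3]+[1]*4+[3,3,2]);v=s.x
  File "fit.py", line 31, in res
    e=(proj(c,pt(v,f,p))+s-px(c,u))*(.5 if f=="h" else 1);r+=list(e)
       ~~~~^^^^^^^^^^^^^
  File "h.py", line 14, in proj
    k=optics.get_calibration(c);T=np.linalg.inv(k["world_from_camera"]);q=T[:3,:3]@np.asarray(p)+T[:3,3]
ValueError: time passes only in moves, steps and waits
```

Call:
send_rows(
  offset=[
    [0,0,-0.3],
    [0,0,-0.7],
    [0,0,-1.0],
    [0,0,-1.0],
  ],
  delta_rot=[
    [0,0,0],
    [0,0,0],
    [0,0,0],
    [0,0,0],
  ],
)

```text
time: 6.42
tool_pos: [434.0, 358.2, 126.7]
tcp_rot: [-3.141, -0.005, 0.362]
contact_force: [-0.2, -1.5, -4.8]
grip_width: 50.3
finger_force: 30.0
```

```bash
cat > plan.py <<'E'
from fit import *
v=np.load("v.npy");h_,Rh,C,Rc=frames(v);RT=Rc*R.from_euler("x",np.pi)
def tgt(x,y,z):return C+Rc.apply((x,y,z))
def cur():
    o=get_obs();return o["tool_pos"],R.from_euler("xyz",o["tcp_rot"])
E
python3 - <<'E'
from plan import *
b=cur();T=tgt(-79.6,0,4.8);H=tgt(-79.6,0,44.8)
print("T",T.round(1),RT.as_euler("xyz").round(3),"H",H.round(1))
rv=(b[1].inv()*RT).as_rotvec()
for i in range(3):
    f=(i+1)/3
    p=(1-f)*b[0]+f*(H+[0,0,20]) ; 
    p=b[0]+(H+[0,0,20]-b[0])*f; Rm=b[1]*R.from_rotvec(rv*f)
    pb=b[0]+(H+[0,0,20]-b[0])*i/3;Rb=b[1]*R.from_rotvec(rv*i/3)
    print(p.round(),rows(p,Rm,(pb,Rb)))
E
```

```text
T [513.8  38.6  73.5] [3.142 0.209 1.5  ] H [514.4  46.9 112.7]
[461. 254. 129.] (array([-0.0971,  0.8879, -0.0176]), array([-0.0062, -0.0101, -0.0602]))
[488. 151. 131.] (array([-0.4176,  0.789 ,  0.0321]), array([-0.0062, -0.0101, -0.0602]))
[514.  47. 133.] (array([-0.6752,  0.5773,  0.0943]), array([-0.0062, -0.0101, -0.0602]))
```

Call:
send_rows(
  offset=[
    [-0.03,0.3,-0.01],
    [-0.06,0.6,-0.02],
    [-0.097,0.888,-0.02],
  ],
  delta_rot=[
    [-0.002,-0.0034,-0.02],
    [-0.004,-0.0067,-0.04],
    [-0.0062,-0.0101,-0.06],
  ],
)

```text
time: 6.8
tool_pos: [458.6, 252.1, 124.6]
tcp_rot: [3.117, 0.074, 0.742]
contact_force: [0.6, -0.2, -4.8]
grip_width: 49.8
finger_force: 30.0
```

Call:
send_rows(
  offset=[
    [-0.14,0.263,0.01],
    [-0.28,0.526,0.02],
    [-0.418,0.789,0.03],
  ],
  delta_rot=[
    [-0.002,-0.0034,-0.02],
    [-0.004,-0.0067,-0.04],
    [-0.0062,-0.0101,-0.06],
  ],
)

```text
time: 7.18
tool_pos: [485.2, 148.5, 126.9]
tcp_rot: [3.12, 0.147, 1.12]
contact_force: [0.2, -0.1, -4.3]
grip_width: 49.6
finger_force: 30.0
```

Call:
send_rows(
  offset=[
    [-0.225,0.192,0.03],
    [-0.45,0.385,0.06],
    [-0.675,0.577,0.09],
    [-0.675,0.577,0.09],
  ],
  delta_rot=[
    [-0.002,-0.0034,-0.02],
    [-0.004,-0.0067,-0.04],
    [-0.0062,-0.0101,-0.06],
    [-0.0062,-0.0101,-0.06],
  ],
)

```text
time: 7.68
tool_pos: [511.8, 44.4, 129.6]
tcp_rot: [-3.134, 0.212, 1.496]
contact_force: [-0.1, 0.3, -4.5]
grip_width: 49.9
finger_force: 30.0
```

Run:
```python
from plan import *
for c in("top","side"):
    im=optics.capture(c); cv2.imwrite(f"pics/{c}2.png",im[:,:,::-1])
    print(c,[(np.round(d["uv"],1),round(d["confidence"],2)) for d in finder.pinpoint("stone_mid",c)[:3]])
p,r=cur();m=p+r.apply((0,0,-7.7));print(p,r.as_euler("xyz"),"pred mid",m,proj("top",m),proj("side",m))
print("to hover",rows(tgt(-79.6,0,44.8),RT),"to seat+8",rows(tgt(-79.6,0,12.8),RT))
a=cv2.imread("pics/side2.png")[170:280,220:330];b=cv2.imread("pics/top2.png")[160:240,210:320]
o=np.zeros((440,800,3),np.uint8);o[:,:440]=cv2.resize(a,(440,440),interpolation=3);o[:262,440:]=cv2.resize(b,(360,262),interpolation=3);cv2.imwrite("pics/hov.png",o)
```

```text
top [(array([186.5, 223.6]), 0.95), (array([247.7, 188.2]), 0.67)]
side [(array([314.6, 307.3]), 0.79), (array([275.7, 220.1]), 0.78)]
[512.08664541  46.86965547 130.91633466] [-3.13586529  0.21137469  1.49760751] pred mid [512.24875629  48.47757171 138.44483554] [247.45731787 187.73831528] [278.20740196 220.24101597]
to hover (array([0.0332, 0.0199, 0.1484]), array([-0.001 ,  0.0003, -0.0004])) to seat+8 (array([0.0337, 0.0216, 0.415 ]), array([-0.001 ,  0.0003, -0.0004]))
```

View pics/hov.png

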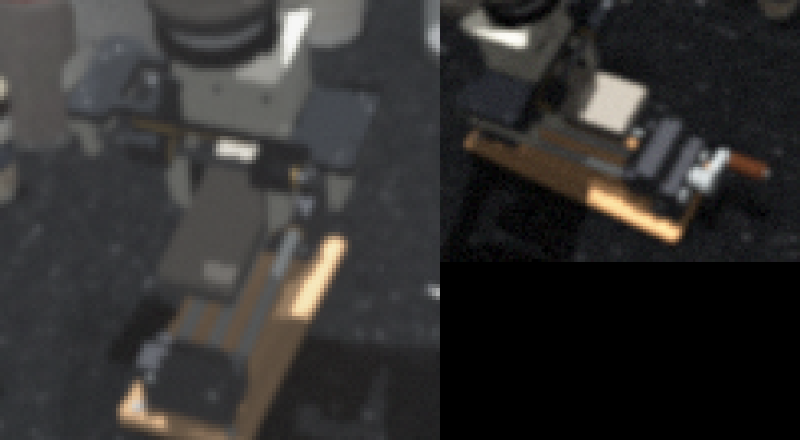

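Call:
send_rows(
  offset=[
    [0.033,0.021,0.15],
    [0.033,0.021,0.3],
    [0.033,0.021,0.415],
    [0.033,0.021,0.415],
  ],
  delta_rot=[
    [-0.001,0,0],
    [-0.001,0,0],
    [-0.001,0,0],
    [-0.001,0,0],
  ],
)

```text
time: 8.38
tool_pos: [513.8, 39.7, 81.5]
tcp_rot: [3.142, 0.212, 1.498]
contact_force: [0.2, 0.4, -3.8]
grip_width: 49.9
finger_force: 30.0
```

Run:
```python
from plan import *
p,r=cur();print("cradle pos",Rc.inv().apply(p-C),(RT.inv()*r).as_rotvec(),get_obs()["contact_force"])
for c in("top","side"):
    im=optics.capture(c); cv2.imwrite(f"pics/{c}3.png",im[:,:,::-1])
def ov(c,f,x0,y0,w,h,k):
    a=cv2.resize(cv2.imread(f)[y0:y0+h,x0:x0+w],(w*k,h*k),interpolation=3);return a
o=np.zeros((560,800,3),np.uint8);a=ov("side","pics/side3.png",240,185,66,93,6);o[:558,:396]=a;b=ov("top","pics/top3.png",220,165,100,66,4);o[:264,400:800]=b;cv2.imwrite("pics/d.png",o)
```

```text
cradle pos [-8.01326514e+01  5.26370147e-02  1.27924888e+01] [ 0.00037646 -0.0024425   0.00203141] [ 0.24396048  0.39144482 -3.77932597]
```

View pics/d.png

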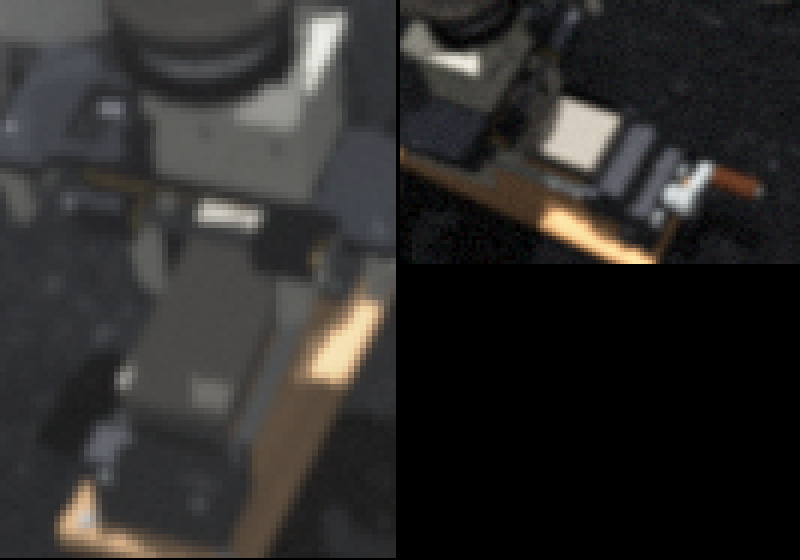

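Call:
send_rows(
  offset=[
    [0,0,0.02],
    [0,0,0.04],
    [0,0,0.05],
  ],
  delta_rot=[
    [0,0,0],
    [0,0,0],
    [0,0,0],
  ],
)

```text
time: 8.85
tool_pos: [514.7, 38.3, 77.2]
tcp_rot: [3.138, 0.212, 1.497]
contact_force: [-2.5, 2.9, 8.3]
grip_width: 49.9
finger_force: 30.0
```

Call:
send_rows(
  offset=[
    [0,0,0.01],
    [0,0,0.01],
  ],
  delta_rot=[
    [0,0,0],
    [0,0,0],
  ],
)

```text
time: 9.1
tool_pos: [514.7, 38.3, 77.2]
tcp_rot: [3.138, 0.212, 1.497]
contact_force: [-5.2, 3.0, 11.4]
grip_width: 49.8
finger_force: 30.0
```

Call:
send_rows(
  offset=[
    [0,0,0.008],
    [0,0,0.008],
  ],
  delta_rot=[
    [0,0,0],
    [0,0,0],
  ],
)

```text
time: 9.35
tool_pos: [514.8, 38.3, 77.2]
tcp_rot: [3.137, 0.211, 1.497]
contact_force: [-7.3, 4.7, 18.5]
grip_width: 49.6
finger_force: 30.0
```

Call:
send_rows(
  offset=[
    [0,0,-0.022],
    [0,0,-0.022],
    [0.017,0,-0.022],
    [0.033,0,-0.022],
    [0.033,0,-0.022],
  ],
  delta_rot=[
    [0,0,0],
    [0,0,0],
    [0,0,0],
    [0,0,0],
    [0,0,0],
  ],
)

```text
time: 9.98
tool_pos: [515.3, 42.2, 76.4]
tcp_rot: [3.138, 0.212, 1.497]
contact_force: [0.6, -1.6, 2.0]
grip_width: 49.8
finger_force: 30.0
```

Call:
send_rows(
  offset=[
    [0.01,0,0],
    [0.02,0,0],
    [0.02,0,0],
  ],
  delta_rot=[
    [0,0,0],
    [0,0,0],
    [0,0,0],
  ],
)

```text
time: 10.35
tool_pos: [515.2, 44.6, 75.9]
tcp_rot: [3.139, 0.212, 1.497]
contact_force: [1.1, -2.4, 4.1]
grip_width: 49.9
finger_force: 30.0
```

Call:
send_rows(
  offset=[
    [0.01,0,-0.005],
    [0.02,0,-0.005],
    [0.02,0,-0.005],
  ],
  delta_rot=[
    [0,0,0],
    [0,0,0],
    [0,0,0],
  ],
)

```text
time: 10.72
tool_pos: [514.7, 46.7, 75.5]
tcp_rot: [3.14, 0.212, 1.498]
contact_force: [-1.3, -4.1, -2.4]
grip_width: 49.7
finger_force: 30.0
```

Run:
```python
from plan import *
o=get_obs();p,r=cur();print("cradle pos",Rc.inv().apply(p-C),(RT.inv()*r).as_rotvec(),o["contact_force"],o["moment"])
for c in("top","side"):
    im=optics.capture(c); cv2.imwrite(f"pics/{c}4.png",im[:,:,::-1])
o=np.zeros((600,800,3),np.uint8)
a=cv2.imread("pics/side4.png")[210:285,240:300];o[:600,:480]=cv2.resize(a,(480,600),interpolation=3)
b=cv2.imread("pics/top4.png")[185:240,250:290];o[:440,480:800]=cv2.resize(b,(320,440),interpolation=3);cv2.imwrite("pics/e.png",o)
```

```text
cradle pos [-71.99987635  -0.33472363   8.4459688 ] [-0.0006282  -0.00286538  0.00255973] [-1.33562048 -4.09559084 -2.36210804] [-0.35501681  0.1227182  -0.0245348 ]
```

View pics/e.png

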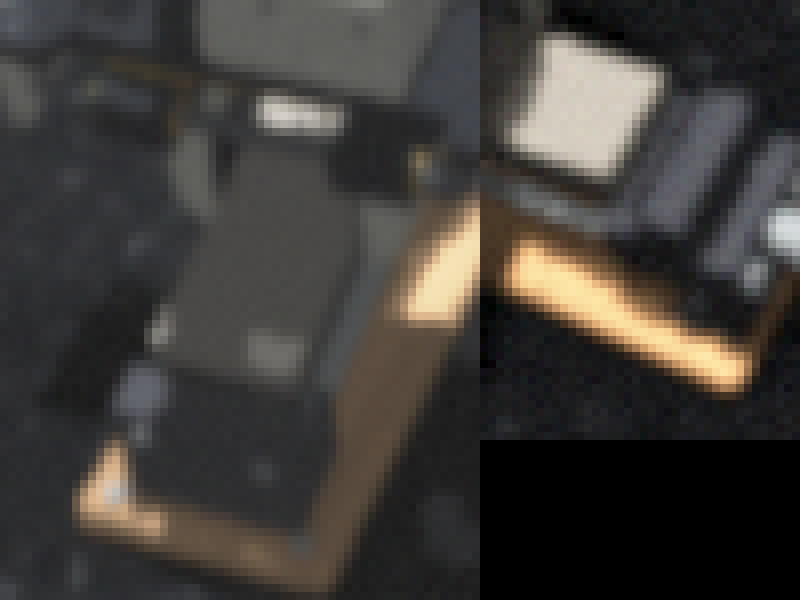

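Run:
```python
from plan import *
def cr(u,z):
    uv=np.array((250,185))+(np.array(u)-(480,0)+.5)/8-.5-v[7:9]
    o,d=ray("top",uv);o=Rc.inv().apply(o-C);d=Rc.inv().apply(d);return (o+d*(z-o[2])/d[2]).round(1)
for dz in(0,3.7):
    print("stone",cr((665,72),25+dz),cr((622,178),25+dz),"jaw",cr((695,85),16+dz),cr((750,95),16+dz),cr((690,235),16+dz),cr((638,222),16+dz))
```

```text
stone [-147.2  -26.8   25. ] [-153.4   21.8   25. ] jaw [-156.9  -30.    16. ] [-179.6  -33.4   16. ] [-186.   31.   16.] [-164.2   33.    16. ]
stone [-149.   -25.    28.7] [-155.2   23.5   28.7] jaw [-158.7  -28.2   19.7] [-181.3  -31.6   19.7] [-187.7   32.6   19.7] [-165.9   34.7   19.7]
```

Call:
send_rows(
  offset=[
    [0,0,0.008],
    [0,0,0.008],
  ],
  delta_rot=[
    [0,0,0],
    [0,0,0],
  ],
)

```text
time: 11.08
tool_pos: [514.7, 46.7, 75.4]
tcp_rot: [3.14, 0.212, 1.497]
contact_force: [-3.3, -2.8, 5.3]
grip_width: 49.6
finger_force: 30.0
```

Run:
```python
from plan import *
im=cv2.imread("pics/top4.png").astype(np.float32).mean(2);im0=cv2.imread("pics/top1.png").astype(np.float32).mean(2)
def prof(im,xs,z):
    ys=np.arange(-50,51,1.);s=0
    for x in xs:
        q=np.array([proj("top",tgt(x,y,z))+v[7:9] for y in ys],np.float32)
        s=s+cv2.remap(im,q[:,0].reshape(1,-1),q[:,1].reshape(1,-1),cv2.INTER_LINEAR)[0]
    return ys,s/len(xs)
for n,i,xs,z in(("stone",im,np.arange(-143,-118,3),28.7),("jaw",im,np.arange(-176,-164,2),19.7),("jaw before",im0,np.arange(-176,-164,2),19.7),("stop before",im0,np.arange(8,18,2),19.7),("stopledge before",im0,np.arange(-12,-3,2),3.7)):
    y,p=prof(i,xs,z);pk=np.median(p[35:65]);
    def edge(r):
        bg=p[r[-4:]].min() if 0 else min(p[r]);h=(pk+bg)/2
        for a in r:
            if p[a]<h:return y[a]
    print(n,round(float(pk)),edge(list(range(50,100))),edge(list(range(50,-1,-1))),p[::5].round().astype(int))
```

```text
stone 203 27.0 -26.0 [ 26  24  22  16  31 118 190 203 203 203 203 204 204 203 199 147  58  45
  80 105  77]
jaw 95 35.0 -31.0 [30 28 27 34 61 87 95 97 96 93 94 93 95 95 95 97 88 58 36 26 26]
jaw before 95 35.0 -30.0 [31 29 28 35 60 89 94 94 95 94 96 93 97 96 97 96 88 60 35 29 48]
stop before 97 33.0 -31.0 [25 26 25 32 69 93 98 97 97 97 97 96 96 94 97 96 85 45 26 40 65]
stopledge before 96 34.0 -31.0 [ 25  28  26  34  70  94  97  96  97  97  97  96  96 100 100 100  91  49
  27  76 176]
```

Call:
send_rows(
  offset=[
    [0,-0.008,0],
    [0,-0.008,0],
  ],
  delta_rot=[
    [0,0,0],
    [0,0,0],
  ],
)

```text
time: 11.32
tool_pos: [514.7, 46.7, 75.5]
tcp_rot: [3.138, 0.212, 1.497]
contact_force: [-1.1, -4.3, 5.7]
grip_width: 49.8
finger_force: 30.0
```

Call:
send_rows(
  offset=[
    [0,0,0],
    [0,0,0],
    [0,0,0],
    [0,0,0],
  ],
  delta_rot=[
    [0,0,0],
    [0,0,0],
    [0,0,0],
    [0,0,0],
  ],
  grip=0.75,
)

```text
time: 11.82
tool_pos: [514.3, 47.0, 74.8]
tcp_rot: [3.139, 0.212, 1.498]
contact_force: [-0.3, 0.7, 0.1]
grip_width: 68.6
finger_force: 0.0
```

Call:
send_rows(
  offset=[
    [0,0,-0.3],
    [0,0,-0.7],
    [0,0,-0.8],
    [0,0,-0.8],
  ],
  delta_rot=[
    [0,0,0],
    [0,0,0],
    [0,0,0],
    [0,0,0],
  ],
)

```text
time: 12.32
tool_pos: [515.7, 67.1, 169.1]
tcp_rot: [3.138, 0.211, 1.498]
contact_force: [-0.0, -1.1, -0.8]
grip_width: 69.0
finger_force: 0.0
```

Run:
```python
from plan import *
p,r=cur();print("cradle pos",Rc.inv().apply(p-C).round(1),(RT.inv()*r).as_rotvec().round(3))
for c in("top","side"):
    im=optics.capture(c); cv2.imwrite(f"pics/{c}5.png",im[:,:,::-1])
    for t in("stone_mid","grip_mid"):print(c,t,[(np.round(d["uv"],1),round(d["confidence"],2)) for d in finder.pinpoint(t,c)[:3]])
G=tgt(-250,-30,-22+3.6);print(proj("top",G)+v[7:9],proj("side",G)+v[9:11],pt(v,"g",(-250,)))
m=tgt(-72,1,12.5+3.6);print(m,proj("top",m)+v[7:9],proj("side",m)+v[9:11])
```

```text
cradle pos [-7.150e+01  1.000e-01  1.042e+02] [-0.003 -0.002  0.003]
top stone_mid [(array([188.9, 224.3]), 0.84), (array([249.5, 196.1]), 0.6)]
top grip_mid [(array([303. , 209.3]), 0.51)]
side stone_mid [(array([317.9, 307.5]), 0.64), (array([276.7, 235.4]), 0.58)]
side grip_mid [(array([277. , 237.7]), 0.51)]
[304.74321446 209.73057917] [288.26128627 198.67422203] [ 531.54545676 -135.06878328   84.18469464]
[513.4853101   48.38960066  83.00612233] [248.63916183 195.15717955] [277.90497335 235.8771539 ]
```

Call:
send_rows(
  offset=[
    [-0.4,0.06,0],
    [-0.767,0.125,0],
    [-0.767,0.125,0],
  ],
  delta_rot=[
    [0,0,0],
    [0,0,0],
    [0,0,0],
  ],
)

```text
time: 13.0
tool_pos: [524.1, -26.4, 188.3]
tcp_rot: [3.138, 0.212, 1.493]
contact_force: [0.3, 0.2, -1.2]
grip_width: 69.1
finger_force: 0.0
```

Call:
send_rows(
  offset=[
    [-0.4,0.06,0],
    [-0.755,0.118,0.2],
    [-0.755,0.118,0.508],
    [-0.755,0.118,0.508],
  ],
  delta_rot=[
    [0,0,0],
    [0,0,0],
    [0,0,0],
    [0,0,0],
  ],
)

```text
time: 13.5
tool_pos: [528.6, -125.5, 144.8]
tcp_rot: [-3.137, 0.21, 1.498]
contact_force: [-0.5, -0.0, 0.8]
grip_width: 68.9
finger_force: 0.0
```

Run:
```python
from plan import *
p,r=cur();print("cradle pos",Rc.inv().apply(p-C).round(1),(RT.inv()*r).as_rotvec().round(3))
for c in("top","side"):
    im=optics.capture(c); cv2.imwrite(f"pics/{c}6.png",im[:,:,::-1])
print(rows(tgt(-254,-29,-37.4),RT))
im=cv2.imread("pics/side6.png").astype(int);b=cv2.imread("pics/top5.png").astype(int)
# brown grip pixels: red clearly over blue, darker than bamboo
for n,i,(x0,x1,y0,y1) in(("side0",cv2.imread("pics/side0.png").astype(int),(280,296,193,208)),("side5",cv2.imread("pics/side5.png").astype(int),(280,296,193,208)),("top5",b,(294,316,200,220))):
    s=i[y0:y1,x0:x1];m=(s[...,2]-s[...,0]>40);ys,xs=np.nonzero(m);print(n,len(xs),xs.mean()+x0 if len(xs) else 0,ys.mean()+y0 if len(xs) else 0,xs.min()+x0,xs.max()+x0,ys.min()+y0,ys.max()+y0)
```

```text
cradle pos [-253.4  -26.4   40.7] [ 0.005 -0.001  0.002]
(array([-0.002 ,  0.0024,  0.6768]), array([ 0.0003,  0.0003, -0.0003]))
side0 22 288.0 199.86363636363637 286 290 197 203Traceback (most recent call last):
  File "<stdin>", line 9, in <module>
    return umr_minimum(a, axis, None, out, keepdims, initial, where)
ValueError: zero-size array to reduction operation minimum which has no identity
```

Call:
send_rows(
  offset=[
    [0,0,0.25],
    [0,0,0.5],
    [0,0,0.66],
    [0,0,0.66],
    [0,0,0.66],
  ],
  delta_rot=[
    [0,0,0],
    [0,0,0],
    [0,0,0],
    [0,0,0],
    [0,0,0],
  ],
)

```text
time: 14.22
tool_pos: [530.9, -142.2, 71.8]
tcp_rot: [3.136, 0.212, 1.498]
contact_force: [0.3, 0.3, -0.1]
grip_width: 69.2
finger_force: 0.0
```

Call:
send_rows(
  offset=[
    [0,0,0],
    [0,0,0],
    [0,0,0],
    [0,0,0],
    [0,0,0],
    [0,0,0],
  ],
  delta_rot=[
    [0,0,0],
    [0,0,0],
    [0,0,0],
    [0,0,0],
    [0,0,0],
    [0,0,0],
  ],
  grip=0.05,
)

```text
time: 14.98
tool_pos: [529.0, -142.7, 70.0]
tcp_rot: [3.141, 0.212, 1.498]
contact_force: [0.2, -0.3, 0.7]
grip_width: 15.3
finger_force: 30.0
```

```bash
cat > st.py <<'E'
from plan import *
o=get_obs();p,r=cur();c=Rc.inv().apply(p-C)
print("t",o["time"],"cradle",c.round(1),"rot",(RT.inv()*r).as_rotvec().round(3),"Fc",Rc.inv().apply(o["contact_force"]).round(1),"w",o["grip_width"],"ff",o["finger_force"])
E
python3 st.py
```

```text
t 14.975 cradle [-254.6  -28.   -36. ] rot [-0.    -0.002  0.003] Fc [-0.4 -0.2  0.6] w 15.262888081198831 ff 30.00533401966095
```

Call:
send_rows(
  offset=[
    [0,-0.004,0.043],
    [0,-0.015,0.086],
    [0,-0.034,0.125],
    [0,-0.052,0.152],
    [0,-0.073,0.177],
  ],
  delta_rot=[
    [0,0,0],
    [0,0,0],
    [0,0,0],
    [0,0,0],
    [0,0,0],
  ],
)

```text
time: 15.6
tool_pos: [518.0, -146.1, 50.1]
tcp_rot: [-3.139, 0.212, 1.498]
contact_force: [-13.1, 5.4, 23.0]
grip_width: 15.6
finger_force: 30.0
```

```bash
python3 st.py
```

```text
t 15.6 cradle [-254.6  -17.2  -56.4] rot [ 0.003 -0.002  0.002] Fc [-0.4 13.5 23.4] w 15.639186944548088 ff 30.007908046245575
```

```bash
cat > circ.py <<'E'
import sys,numpy as np
def table(cy,cz,oy,oz,angs,r=30):
    for a in angs:
        t=np.radians(a);print(a,[0,round(-(oy+r*np.cos(t)-cy)/120,3),round(-(oz+r*np.sin(t)-cz)/120,3)],(round(oy+r*np.cos(t),1),round(oz+r*np.sin(t),1)))
if __name__=="__main__":
    f=list(map(float,sys.argv[1:5]));table(*f,np.arange(*map(float,sys.argv[5:8])))
E
python3 circ.py -19.2 -57.2 1.9 -33.2 245 326 10
```

```text
245.0 [0, np.float64(-0.07), np.float64(0.027)] (np.float64(-10.8), np.float64(-60.4))
255.0 [0, np.float64(-0.111), np.float64(0.041)] (np.float64(-5.9), np.float64(-62.2))
265.0 [0, np.float64(-0.154), np.float64(0.049)] (np.float64(-0.7), np.float64(-63.1))
275.0 [0, np.float64(-0.198), np.float64(0.049)] (np.float64(4.5), np.float64(-63.1))
285.0 [0, np.float64(-0.241), np.float64(0.041)] (np.float64(9.7), np.float64(-62.2))
295.0 [0, np.float64(-0.281), np.float64(0.027)] (np.float64(14.6), np.float64(-60.4))
305.0 [0, np.float64(-0.319), np.float64(0.005)] (np.float64(19.1), np.float64(-57.8))
315.0 [0, np.float64(-0.353), np.float64(-0.023)] (np.float64(23.1), np.float64(-54.4))
325.0 [0, np.float64(-0.381), np.float64(-0.057)] (np.float64(26.5), np.float64(-50.4))
```

Call:
send_rows(
  offset=[
    [0,-0.07,0.027],
    [0,-0.111,0.041],
    [0,-0.154,0.049],
    [0,-0.198,0.049],
    [0,-0.198,0.049],
  ],
  delta_rot=[
    [0,0,0],
    [0,0,0],
    [0,0,0],
    [0,0,0],
    [0,0,0],
  ],
)

```text
time: 16.23
tool_pos: [498.1, -145.8, 44.3]
tcp_rot: [3.136, 0.212, 1.497]
contact_force: [2.1, 3.9, 6.3]
grip_width: 15.5
finger_force: 30.0
```

```bash
python3 st.py
```

```text
t 16.225 cradle [-254.5    2.7  -62.3] rot [-0.005 -0.002  0.003] Fc [ 2.6 -1.8  7. ] w 15.54600061708893 ff 30.00215917825699
```

```bash
python3 circ.py 4.5 -63.1 1.9 -32.4 286 377 13
```

```text
286.0 [0, np.float64(-0.047), np.float64(-0.016)] (np.float64(10.2), np.float64(-61.2))
299.0 [0, np.float64(-0.1), np.float64(-0.037)] (np.float64(16.4), np.float64(-58.6))
312.0 [0, np.float64(-0.146), np.float64(-0.07)] (np.float64(22.0), np.float64(-54.7))
325.0 [0, np.float64(-0.183), np.float64(-0.112)] (np.float64(26.5), np.float64(-49.6))
338.0 [0, np.float64(-0.21), np.float64(-0.162)] (np.float64(29.7), np.float64(-43.6))
351.0 [0, np.float64(-0.225), np.float64(-0.217)] (np.float64(31.5), np.float64(-37.1))
364.0 [0, np.float64(-0.228), np.float64(-0.273)] (np.float64(31.8), np.float64(-30.3))
```

Call:
send_rows(
  offset=[
    [0,-0.047,-0.016],
    [0,-0.1,-0.037],
    [0,-0.146,-0.07],
    [0,-0.183,-0.112],
    [0,-0.21,-0.162],
    [0,-0.225,-0.217],
    [0,-0.225,-0.217],
  ],
  delta_rot=[
    [0,0,0],
    [0,0,0],
    [0,0,0],
    [0,0,0],
    [0,0,0],
    [0,0,0],
    [0,0,0],
  ],
)

```text
time: 17.1
tool_pos: [469.8, -138.4, 69.4]
tcp_rot: [3.14, 0.212, 1.497]
contact_force: [0.7, 0.7, -0.6]
grip_width: 15.8
finger_force: 30.0
```

```bash
python3 st.py; python3 circ.py 31.5 -37.1 1.9 -32.4 361 470 11
```

```text
t 17.1 cradle [-254.4   31.4  -36.5] rot [-0.001 -0.002  0.003] Fc [ 0.9 -0.7 -0.4] w 15.77457410470521 ff 30.000936090946198
361.0 [0, np.float64(-0.003), np.float64(-0.044)] (np.float64(31.9), np.float64(-31.9))
372.0 [0, np.float64(0.002), np.float64(-0.091)] (np.float64(31.2), np.float64(-26.2))
383.0 [0, np.float64(0.017), np.float64(-0.137)] (np.float64(29.5), np.float64(-20.7))
394.0 [0, np.float64(0.039), np.float64(-0.179)] (np.float64(26.8), np.float64(-15.6))
405.0 [0, np.float64(0.07), np.float64(-0.216)] (np.float64(23.1), np.float64(-11.2))
416.0 [0, np.float64(0.107), np.float64(-0.246)] (np.float64(18.7), np.float64(-7.5))
427.0 [0, np.float64(0.149), np.float64(-0.269)] (np.float64(13.6), np.float64(-4.8))
438.0 [0, np.float64(0.195), np.float64(-0.284)] (np.float64(8.1), np.float64(-3.1))
449.0 [0, np.float64(0.242), np.float64(-0.289)] (np.float64(2.4), np.float64(-2.4))
460.0 [0, np.float64(0.29), np.float64(-0.285)] (np.float64(-3.3), np.float64(-2.9))
```

Call:
send_rows(
  offset=[
    [0,-0.003,-0.044],
    [0,0.002,-0.091],
    [0,0.017,-0.137],
  ],
  delta_rot=[
    [0,0,0],
    [0,0,0],
    [0,0,0],
  ],
)

```text
time: 17.48
tool_pos: [471.9, -135.2, 85.1]
tcp_rot: [3.141, 0.212, 1.498]
contact_force: [-0.2, -1.5, -4.1]
grip_width: 15.6
finger_force: 30.0
```

```bash
python3 st.py; python3 circ.py 29.5 -20.7 1.9 -32.4 394 470 11
```

```text
t 17.475 cradle [-254.4   29.5  -20.5] rot [-0.    -0.002  0.003] Fc [-0.6  0.1 -4.3] w 15.562516115759284 ff 30.000500679016113
394.0 [0, np.float64(0.023), np.float64(-0.042)] (np.float64(26.8), np.float64(-15.6))
405.0 [0, np.float64(0.053), np.float64(-0.079)] (np.float64(23.1), np.float64(-11.2))
416.0 [0, np.float64(0.09), np.float64(-0.11)] (np.float64(18.7), np.float64(-7.5))
427.0 [0, np.float64(0.132), np.float64(-0.133)] (np.float64(13.6), np.float64(-4.8))
438.0 [0, np.float64(0.178), np.float64(-0.147)] (np.float64(8.1), np.float64(-3.1))
449.0 [0, np.float64(0.226), np.float64(-0.152)] (np.float64(2.4), np.float64(-2.4))
460.0 [0, np.float64(0.273), np.float64(-0.149)] (np.float64(-3.3), np.float64(-2.9))
```

Free running (about 4 N). On to 427°.

Call:
send_rows(
  offset=[
    [0,0.023,-0.042],
    [0,0.053,-0.079],
    [0,0.09,-0.11],
  ],
  delta_rot=[
    [0,0,0],
    [0,0,0],
    [0,0,0],
  ],
)

```text
time: 17.85
tool_pos: [483.1, -133.2, 98.3]
tcp_rot: [3.14, 0.212, 1.498]
contact_force: [-3.6, 0.3, -2.2]
grip_width: 15.8
finger_force: 30.0
```

```bash
python3 st.py; python3 circ.py 18.7 -7.5 1.9 -32.4 427 505 11
```

```text
t 17.85 cradle [-254.4   18.5   -7.1] rot [-0.001 -0.002  0.003] Fc [ 0.5  3.6 -2.1] w 15.830467749827395 ff 29.99947339296341
427.0 [0, np.float64(0.042), np.float64(-0.023)] (np.float64(13.6), np.float64(-4.8))
438.0 [0, np.float64(0.088), np.float64(-0.037)] (np.float64(8.1), np.float64(-3.1))
449.0 [0, np.float64(0.136), np.float64(-0.042)] (np.float64(2.4), np.float64(-2.4))
460.0 [0, np.float64(0.183), np.float64(-0.039)] (np.float64(-3.3), np.float64(-2.9))
471.0 [0, np.float64(0.23), np.float64(-0.026)] (np.float64(-8.9), np.float64(-4.4))
482.0 [0, np.float64(0.272), np.float64(-0.005)] (np.float64(-14.0), np.float64(-7.0))
493.0 [0, np.float64(0.31), np.float64(0.025)] (np.float64(-18.6), np.float64(-10.5))
504.0 [0, np.float64(0.342), np.float64(0.061)] (np.float64(-22.4), np.float64(-14.8))
```

Call:
send_rows(
  offset=[
    [0,0.042,-0.023],
    [0,0.088,-0.037],
  ],
  delta_rot=[
    [0,0,0],
    [0,0,0],
  ],
)

```text
time: 18.1
tool_pos: [494.6, -133.1, 102.8]
tcp_rot: [3.139, 0.212, 1.497]
contact_force: [-4.1, -0.3, -1.7]
grip_width: 15.9
finger_force: 30.0
```

Call:
send_rows(
  offset=[
    [0,0.048,-0.005],
    [0,0.095,-0.002],
  ],
  delta_rot=[
    [0,0,0],
    [0,0,0],
  ],
)

```text
time: 18.35
tool_pos: [506.0, -133.9, 102.7]
tcp_rot: [3.139, 0.212, 1.497]
contact_force: [-4.3, -1.0, -1.7]
grip_width: 15.5
finger_force: 30.0
```

```bash
python3 st.py; python3 circ.py -3.3 -2.9 1.9 -32.4 468 580 8
```

```text
t 18.35 cradle [-254.5   -4.5   -2.6] rot [-0.002 -0.002  0.003] Fc [-0.9  4.2 -1.9] w 15.477942678776989 ff 29.999581575393677
468.0 [0, np.float64(0.034), np.float64(0.008)] (np.float64(-7.4), np.float64(-3.9))
476.0 [0, np.float64(0.066), np.float64(0.021)] (np.float64(-11.3), np.float64(-5.4))
484.0 [0, np.float64(0.096), np.float64(0.039)] (np.float64(-14.9), np.float64(-7.5))
492.0 [0, np.float64(0.124), np.float64(0.06)] (np.float64(-18.2), np.float64(-10.1))
500.0 [0, np.float64(0.148), np.float64(0.085)] (np.float64(-21.1), np.float64(-13.1))
508.0 [0, np.float64(0.169), np.float64(0.113)] (np.float64(-23.5), np.float64(-16.5))
516.0 [0, np.float64(0.185), np.float64(0.144)] (np.float64(-25.5), np.float64(-20.2))
524.0 [0, np.float64(0.197), np.float64(0.177)] (np.float64(-26.9), np.float64(-24.1))
532.0 [0, np.float64(0.204), np.float64(0.211)] (np.float64(-27.8), np.float64(-28.2))
540.0 [0, np.float64(0.207), np.float64(0.246)] (np.float64(-28.1), np.float64(-32.4))
548.0 [0, np.float64(0.204), np.float64(0.281)] (np.float64(-27.8), np.float64(-36.6))
556.0 [0, np.float64(0.197), np.float64(0.315)] (np.float64(-26.9), np.float64(-40.7))
564.0 [0, np.float64(0.185), np.float64(0.348)] (np.float64(-25.5), np.float64(-44.6))
572.0 [0, np.float64(0.169), np.float64(0.378)] (np.float64(-23.5), np.float64(-48.3))
```

Call:
send_rows(
  offset=[
    [0,0.034,0.008],
    [0,0.066,0.021],
  ],
  delta_rot=[
    [0,0,0],
    [0,0,0],
  ],
)

```text
time: 18.6
tool_pos: [513.6, -135.1, 100.0]
tcp_rot: [3.139, 0.212, 1.497]
contact_force: [-4.0, -0.7, 0.0]
grip_width: 15.5
finger_force: 30.0
```

Call:
send_rows(
  offset=[
    [0,0.03,0.018],
    [0,0.058,0.039],
  ],
  delta_rot=[
    [0,0,0],
    [0,0,0],
  ],
)

```text
time: 18.85
tool_pos: [520.3, -136.6, 95.4]
tcp_rot: [3.139, 0.212, 1.497]
contact_force: [-4.4, -0.9, 1.2]
grip_width: 15.7
finger_force: 30.0
```

```bash
python3 st.py; python3 circ.py -18.2 -10.1 1.9 -32.4 500 580 8
```

```text
t 18.85 cradle [-254.6  -18.8  -10. ] rot [-0.002 -0.002  0.003] Fc [-1.4  4.3  0.9] w 15.696122051881641 ff 29.999859631061554
500.0 [0, np.float64(0.024), np.float64(0.025)] (np.float64(-21.1), np.float64(-13.1))
508.0 [0, np.float64(0.045), np.float64(0.053)] (np.float64(-23.5), np.float64(-16.5))
516.0 [0, np.float64(0.061), np.float64(0.084)] (np.float64(-25.5), np.float64(-20.2))
524.0 [0, np.float64(0.073), np.float64(0.117)] (np.float64(-26.9), np.float64(-24.1))
532.0 [0, np.float64(0.08), np.float64(0.151)] (np.float64(-27.8), np.float64(-28.2))
540.0 [0, np.float64(0.083), np.float64(0.186)] (np.float64(-28.1), np.float64(-32.4))
548.0 [0, np.float64(0.08), np.float64(0.221)] (np.float64(-27.8), np.float64(-36.6))
556.0 [0, np.float64(0.073), np.float64(0.255)] (np.float64(-26.9), np.float64(-40.7))
564.0 [0, np.float64(0.061), np.float64(0.288)] (np.float64(-25.5), np.float64(-44.6))
572.0 [0, np.float64(0.045), np.float64(0.318)] (np.float64(-23.5), np.float64(-48.3))
```

Call:
send_rows(
  offset=[
    [0,0.024,0.025],
    [0,0.045,0.053],
  ],
  delta_rot=[
    [0,0,0],
    [0,0,0],
  ],
)

```text
time: 19.1
tool_pos: [525.4, -138.3, 89.1]
tcp_rot: [3.14, 0.212, 1.498]
contact_force: [-6.2, -1.5, 0.5]
grip_width: 15.7
finger_force: 30.0
```

Call:
send_rows(
  offset=[
    [0,0.016,0.031],
    [0,0.028,0.064],
  ],
  delta_rot=[
    [0,0,0],
    [0,0,0],
  ],
)

```text
time: 19.35
tool_pos: [528.6, -140.1, 81.7]
tcp_rot: [3.14, 0.212, 1.498]
contact_force: [-6.6, -0.9, 2.8]
grip_width: 16.1
finger_force: 30.0
```

```bash
python3 st.py; python3 circ.py -26.9 -24.1 1.9 -32.4 532 620 8
```

```text
t 19.35 cradle [-254.6  -27.3  -24. ] rot [-0.001 -0.002  0.003] Fc [-2.   6.5  2.5] w 16.058426284260392 ff 30.000595450401306
532.0 [0, np.float64(0.008), np.float64(0.034)] (np.float64(-27.8), np.float64(-28.2))
540.0 [0, np.float64(0.01), np.float64(0.069)] (np.float64(-28.1), np.float64(-32.4))
548.0 [0, np.float64(0.008), np.float64(0.104)] (np.float64(-27.8), np.float64(-36.6))
556.0 [0, np.float64(0.0), np.float64(0.138)] (np.float64(-26.9), np.float64(-40.7))
564.0 [0, np.float64(-0.012), np.float64(0.171)] (np.float64(-25.5), np.float64(-44.6))
572.0 [0, np.float64(-0.028), np.float64(0.202)] (np.float64(-23.5), np.float64(-48.3))
580.0 [0, np.float64(-0.048), np.float64(0.23)] (np.float64(-21.1), np.float64(-51.7))
588.0 [0, np.float64(-0.073), np.float64(0.255)] (np.float64(-18.2), np.float64(-54.7))
596.0 [0, np.float64(-0.1), np.float64(0.276)] (np.float64(-14.9), np.float64(-57.3))
604.0 [0, np.float64(-0.13), np.float64(0.294)] (np.float64(-11.3), np.float64(-59.4))
612.0 [0, np.float64(-0.163), np.float64(0.307)] (np.float64(-7.4), np.float64(-60.9))
```

Call:
send_rows(
  offset=[
    [0,0.004,0.034],
    [0,0.006,0.069],
  ],
  delta_rot=[
    [0,0,0],
    [0,0,0],
  ],
)

```text
time: 19.6
tool_pos: [529.5, -141.9, 73.8]
tcp_rot: [3.139, 0.212, 1.497]
contact_force: [-5.3, -0.3, 3.7]
grip_width: 16.2
finger_force: 30.0
```

Call:
send_rows(
  offset=[
    [0,-0.002,0.035],
    [0,-0.01,0.069],
  ],
  delta_rot=[
    [0,0,0],
    [0,0,0],
  ],
)

```text
time: 19.85
tool_pos: [528.3, -143.5, 65.9]
tcp_rot: [3.138, 0.212, 1.497]
contact_force: [-5.8, 0.4, 5.8]
grip_width: 15.8
finger_force: 30.0
```

```bash
python3 st.py; python3 circ.py -26.4 -40.7 2.4 -32.4 564 620 8
```

```text
t 19.85 cradle [-254.6  -27.3  -40.3] rot [-0.003 -0.002  0.003] Fc [-1.2  5.8  5.7] w 15.769049498935747 ff 30.000941455364227
564.0 [0, np.float64(-0.012), np.float64(0.033)] (np.float64(-25.0), np.float64(-44.6))
572.0 [0, np.float64(-0.028), np.float64(0.063)] (np.float64(-23.0), np.float64(-48.3))
580.0 [0, np.float64(-0.048), np.float64(0.092)] (np.float64(-20.6), np.float64(-51.7))
588.0 [0, np.float64(-0.073), np.float64(0.117)] (np.float64(-17.7), np.float64(-54.7))
596.0 [0, np.float64(-0.1), np.float64(0.138)] (np.float64(-14.4), np.float64(-57.3))
604.0 [0, np.float64(-0.13), np.float64(0.156)] (np.float64(-10.8), np.float64(-59.4))
612.0 [0, np.float64(-0.163), np.float64(0.169)] (np.float64(-6.9), np.float64(-60.9))
```

Call:
send_rows(
  offset=[
    [0,-0.012,0.033],
    [0,-0.028,0.063],
  ],
  delta_rot=[
    [0,0,0],
    [0,0,0],
  ],
)

```text
time: 20.1
tool_pos: [525.2, -144.8, 58.8]
tcp_rot: [3.137, 0.212, 1.497]
contact_force: [-5.4, 1.4, 7.9]
grip_width: 15.5
finger_force: 30.0
```

```bash
python3 st.py
```

```text
t 20.1 cradle [-254.6  -24.3  -47.5] rot [-0.004 -0.002  0.003] Fc [-0.7  5.5  7.9] w 15.525331155481087 ff 30.00110238790512
```

Call:
send_rows(
  offset=[
    [0,-0.02,0.029],
    [0,-0.045,0.054],
  ],
  delta_rot=[
    [0,0,0],
    [0,0,0],
  ],
)

```text
time: 20.35
tool_pos: [520.4, -145.7, 52.8]
tcp_rot: [3.136, 0.212, 1.497]
contact_force: [-3.3, 3.3, 9.7]
grip_width: 15.8
finger_force: 30.0
```

```bash
python3 st.py;python3 circ.py -17.7 -54.7 2.2 -32.2 594 650 6
```

```text
t 20.35 cradle [-254.6  -19.6  -53.5] rot [-0.005 -0.002  0.003] Fc [ 0.9  3.6 10.1] w 15.803913121055832 ff 30.00109702348709
594.0 [0, np.float64(-0.019), np.float64(0.015)] (np.float64(-15.4), np.float64(-56.5))
600.0 [0, np.float64(-0.041), np.float64(0.029)] (np.float64(-12.8), np.float64(-58.2))
606.0 [0, np.float64(-0.064), np.float64(0.041)] (np.float64(-10.0), np.float64(-59.6))
612.0 [0, np.float64(-0.089), np.float64(0.05)] (np.float64(-7.1), np.float64(-60.7))
618.0 [0, np.float64(-0.114), np.float64(0.057)] (np.float64(-4.0), np.float64(-61.5))
624.0 [0, np.float64(-0.14), np.float64(0.061)] (np.float64(-0.9), np.float64(-62.0))
630.0 [0, np.float64(-0.166), np.float64(0.062)] (np.float64(2.2), np.float64(-62.2))
636.0 [0, np.float64(-0.192), np.float64(0.061)] (np.float64(5.3), np.float64(-62.0))
642.0 [0, np.float64(-0.218), np.float64(0.057)] (np.float64(8.4), np.float64(-61.5))
648.0 [0, np.float64(-0.243), np.float64(0.05)] (np.float64(11.5), np.float64(-60.7))
```

Run:
```python
from plan import *
im={c:optics.capture(c) for c in("top","side")}
for c in im:cv2.imwrite(f"pics/{c}7.png",im[c][:,:,::-1])
def prof(f,y,z,c="top"):
    i=cv2.imread(f).astype(np.float32).mean(2);xs=np.arange(-215,-120,3.);s=0
    for yy in y:
        q=np.array([proj(c,tgt(x,yy,z))+(v[7:9] if c=="top" else v[9:11]) for x in xs],np.float32)
        s=s+cv2.remap(i,q[:,0].reshape(1,-1),q[:,1].reshape(1,-1),cv2.INTER_LINEAR)[0]
    return (s/len(y)).round().astype(int)
print(np.arange(-215,-120,3))
for f in("top1","top4","top5","top7"):print(f,prof(f"pics/{f}.png",np.arange(-20,21,4),19.7))
for c in("top","side"):
    for t in("jaw","stone_mid"):print(c,t,[(np.round(d["uv"],1),round(d["confidence"],2)) for d in finder.pinpoint(t,c)[:3]])
o=np.zeros((520,800,3),np.uint8)
a=cv2.imread("pics/side7.png")[190:280,240:310];o[:514,:400]=cv2.resize(a,(400,514),interpolation=3)
b=cv2.imread("pics/top7.png")[165:235,215:315];o[:280,400:800]=cv2.resize(b,(400,280),interpolation=3);cv2.imwrite("pics/g.png",o)
```

```text
[-215 -212 -209 -206 -203 -200 -197 -194 -191 -188 -185 -182 -179 -176
 -173 -170 -167 -164 -161 -158 -155 -152 -149 -146 -143 -140 -137 -134
 -131 -128 -125 -122]
top1 [ 96  83  86  94  92  79  58  39  33  38  56  79  95 100  99  96  88  76
  73  86 106 124 138 144 146 144 144 144 146 147 146 146]
top4 [ 94  82  87  94  91  80  57  39  32  38  57  80  95 100  99  95  89  77
  69  70  64  59  76 118 165 191 198 200 199 199 200 200]
top5 [ 94  82  87  94  93  80  58  38  32  38  56  81  96 100  99  96  88  77
  71  71  64  58  76 119 166 192 199 200 200 199 199 200]
top7 [ 61  57  54  52  52  58  62  62  57  51  46  40  34  28  25  25  27  26
  26  29  37  46  64  98 138 163 174 177 180 185 191 197]
top jaw [(array([266.6, 203.2]), 0.5)]
top stone_mid [(array([247. , 192.2]), 0.88), (array([186.7, 223.8]), 0.78)]
side jaw [(array([282.2, 217.8]), 0.61)]
side stone_mid [(array([277.3, 235.2]), 0.77), (array([314.3, 305.7]), 0.77)]
```

Call:
send_rows(
  offset=[
    [0,-0.019,0.015],
    [0,-0.041,0.029],
    [0,-0.064,0.041],
  ],
  delta_rot=[
    [0,0,0],
    [0,0,0],
    [0,0,0],
  ],
)

```text
time: 21.02
tool_pos: [514.4, -146.2, 48.5]
tcp_rot: [3.132, 0.212, 1.497]
contact_force: [0.9, 3.1, 6.5]
grip_width: 15.7
finger_force: 30.0
```

Call:
send_rows(
  offset=[
    [0,-0.025,0.009],
    [0,-0.05,0.016],
  ],
  delta_rot=[
    [0,0,0],
    [0,0,0],
  ],
)

```text
time: 21.28
tool_pos: [508.3, -146.2, 46.0]
tcp_rot: [3.132, 0.212, 1.497]
contact_force: [5.2, 1.4, 1.3]
grip_width: 15.7
finger_force: 30.0
```

```bash
cat >> st.py <<'E'
y,z=c[1]-2.0,c[2]+32.4;a=np.arctan2(z,y);f=Rc.inv().apply(o["contact_force"])
print("angle",round(np.degrees(a)%360,1),"r",round(np.hypot(y,z),1),"Ftan",round(f[1]*np.sin(a)-f[2]*np.cos(a),1),"Frad",round(f[1]*np.cos(a)+f[2]*np.sin(a),1))
E
python3 st.py;python3 circ.py -4 -61.5 2.2 -32.2 624 700 6
```

```text
t 21.275 cradle [-254.6   -7.5  -60.5] rot [-0.009 -0.002  0.003] Fc [ 1.5 -5.1  1.6] w 15.697826663833808 ff 30.003123879432678
angle 251.3 r 29.7 Ftan 5.3 Frad 0.1
624.0 [0, np.float64(-0.026), np.float64(0.004)] (np.float64(-0.9), np.float64(-62.0))
630.0 [0, np.float64(-0.052), np.float64(0.006)] (np.float64(2.2), np.float64(-62.2))
636.0 [0, np.float64(-0.078), np.float64(0.004)] (np.float64(5.3), np.float64(-62.0))
642.0 [0, np.float64(-0.104), np.float64(0.0)] (np.float64(8.4), np.float64(-61.5))
648.0 [0, np.float64(-0.129), np.float64(-0.006)] (np.float64(11.5), np.float64(-60.7))
654.0 [0, np.float64(-0.153), np.float64(-0.016)] (np.float64(14.4), np.float64(-59.6))
660.0 [0, np.float64(-0.177), np.float64(-0.028)] (np.float64(17.2), np.float64(-58.2))
666.0 [0, np.float64(-0.199), np.float64(-0.042)] (np.float64(19.8), np.float64(-56.5))
672.0 [0, np.float64(-0.219), np.float64(-0.058)] (np.float64(22.3), np.float64(-54.5))
678.0 [0, np.float64(-0.237), np.float64(-0.077)] (np.float64(24.5), np.float64(-52.3))
684.0 [0, np.float64(-0.254), np.float64(-0.097)] (np.float64(26.5), np.float64(-49.8))
690.0 [0, np.float64(-0.268), np.float64(-0.119)] (np.float64(28.2), np.float64(-47.2))
696.0 [0, np.float64(-0.28), np.float64(-0.142)] (np.float64(29.6), np.float64(-44.4))
```

Ftan rising to 5.3 N: pads beginning to squeeze. Continue by 12° at a time.

Call:
send_rows(
  offset=[
    [0,-0.026,0.004],
    [0,-0.052,0.006],
  ],
  delta_rot=[
    [0,0,0],
    [0,0,0],
  ],
)

```text
time: 21.52
tool_pos: [501.8, -146.0, 44.8]
tcp_rot: [3.133, 0.212, 1.497]
contact_force: [5.5, 1.2, -1.9]
grip_width: 15.9
finger_force: 30.0
```

```bash
python3 st.py|tail -1
```

```text
angle 264.0 r 29.5 Ftan 5.2 Frad 2.1
```

Call:
send_rows(
  offset=[
    [0,-0.026,-0.002],
    [0,-0.052,-0.006],
  ],
  delta_rot=[
    [0,0,0],
    [0,0,0],
  ],
)

```text
time: 21.78
tool_pos: [495.6, -145.5, 45.0]
tcp_rot: [3.133, 0.211, 1.497]
contact_force: [6.4, -1.3, -7.5]
grip_width: 15.5
finger_force: 30.0
```

```bash
python3 st.py
```

```text
t 21.775 cradle [-254.5    5.2  -61.5] rot [-0.008 -0.002  0.003] Fc [ 0.7 -6.4 -7.5] w 15.450626795451127 ff 30.004952251911163
angle 276.2 r 29.3 Ftan 7.2 Frad 6.8
```

```bash
python3 circ.py 8.4 -61.5 2.2 -32.8 288 380 6
```

```text
288.0 [0, np.float64(-0.026), np.float64(-0.001)] (np.float64(11.5), np.float64(-61.3))
294.0 [0, np.float64(-0.05), np.float64(-0.011)] (np.float64(14.4), np.float64(-60.2))
300.0 [0, np.float64(-0.073), np.float64(-0.023)] (np.float64(17.2), np.float64(-58.8))
306.0 [0, np.float64(-0.095), np.float64(-0.037)] (np.float64(19.8), np.float64(-57.1))
312.0 [0, np.float64(-0.116), np.float64(-0.053)] (np.float64(22.3), np.float64(-55.1))
318.0 [0, np.float64(-0.134), np.float64(-0.072)] (np.float64(24.5), np.float64(-52.9))
324.0 [0, np.float64(-0.151), np.float64(-0.092)] (np.float64(26.5), np.float64(-50.4))
330.0 [0, np.float64(-0.165), np.float64(-0.114)] (np.float64(28.2), np.float64(-47.8))
336.0 [0, np.float64(-0.177), np.float64(-0.137)] (np.float64(29.6), np.float64(-45.0))
342.0 [0, np.float64(-0.186), np.float64(-0.162)] (np.float64(30.7), np.float64(-42.1))
348.0 [0, np.float64(-0.193), np.float64(-0.187)] (np.float64(31.5), np.float64(-39.0))
354.0 [0, np.float64(-0.197), np.float64(-0.213)] (np.float64(32.0), np.float64(-35.9))
360.0 [0, np.float64(-0.198), np.float64(-0.239)] (np.float64(32.2), np.float64(-32.8))
366.0 [0, np.float64(-0.197), np.float64(-0.265)] (np.float64(32.0), np.float64(-29.7))
372.0 [0, np.float64(-0.193), np.float64(-0.291)] (np.float64(31.5), np.float64(-26.6))
378.0 [0, np.float64(-0.186), np.float64(-0.316)] (np.float64(30.7), np.float64(-23.5))
```

Call:
send_rows(
  offset=[
    [0,-0.025,-0.001],
    [0,-0.05,-0.01],
  ],
  delta_rot=[
    [0,0,0],
    [0,0,0],
  ],
)

```text
time: 22.02
tool_pos: [490.2, -144.9, 46.2]
tcp_rot: [3.132, 0.211, 1.497]
contact_force: [10.4, -1.0, -10.6]
grip_width: 15.9
finger_force: 30.0
```

```bash
python3 st.py
```

```text
t 22.025 cradle [-254.5   10.6  -60.4] rot [-0.009 -0.002  0.003] Fc [  2.  -10.4 -10.4] w 15.866490203071425 ff 30.00687003135681
angle 287.1 r 29.3 Ftan 13.0 Frad 6.9
```

Call:
send_rows(
  offset=[
    [0,-0.008,-0.004],
    [0,-0.016,-0.008],
    [0,-0.016,-0.008],
  ],
  delta_rot=[
    [0,0,0],
    [0,0,0],
    [0,0,0],
  ],
)

```text
time: 22.4
tool_pos: [488.3, -144.6, 46.8]
tcp_rot: [3.132, 0.211, 1.497]
contact_force: [11.0, -1.6, -12.7]
grip_width: 15.9
finger_force: 30.0
```

```bash
python3 st.py
```

```text
t 22.4 cradle [-254.5   12.5  -59.7] rot [-0.009 -0.002  0.003] Fc [  1.8 -11.1 -12.6] w 15.909900375735482 ff 30.00781148672104
angle 291.0 r 29.3 Ftan 14.8 Frad 7.8
```

Call:
send_rows(
  offset=[
    [0,-0.008,-0.004],
    [0,-0.015,-0.009],
    [0,-0.015,-0.009],
  ],
  delta_rot=[
    [0,0,0],
    [0,0,0],
    [0,0,0],
  ],
)

```text
time: 22.78
tool_pos: [486.5, -144.3, 47.6]
tcp_rot: [3.132, 0.211, 1.497]
contact_force: [10.8, -1.7, -14.5]
grip_width: 15.6
finger_force: 30.0
```

```bash
python3 st.py
```

```text
t 22.775 cradle [-254.5   14.3  -58.9] rot [-0.008 -0.002  0.003] Fc [  2.1 -10.8 -14.3] w 15.62074380144781 ff 30.008873641490936
angle 295.0 r 29.2 Ftan 15.9 Frad 8.4
```

```bash
python3 circ.py 18.1 -58.2 2.4 -33.1 306 360 4
```

```text
306.0 [0, np.float64(-0.016), np.float64(-0.007)] (np.float64(20.0), np.float64(-57.4))
310.0 [0, np.float64(-0.03), np.float64(-0.018)] (np.float64(21.7), np.float64(-56.1))
314.0 [0, np.float64(-0.043), np.float64(-0.029)] (np.float64(23.2), np.float64(-54.7))
318.0 [0, np.float64(-0.055), np.float64(-0.042)] (np.float64(24.7), np.float64(-53.2))
322.0 [0, np.float64(-0.066), np.float64(-0.055)] (np.float64(26.0), np.float64(-51.6))
326.0 [0, np.float64(-0.076), np.float64(-0.069)] (np.float64(27.3), np.float64(-49.9))
330.0 [0, np.float64(-0.086), np.float64(-0.084)] (np.float64(28.4), np.float64(-48.1))
334.0 [0, np.float64(-0.094), np.float64(-0.1)] (np.float64(29.4), np.float64(-46.3))
338.0 [0, np.float64(-0.101), np.float64(-0.116)] (np.float64(30.2), np.float64(-44.3))
342.0 [0, np.float64(-0.107), np.float64(-0.132)] (np.float64(30.9), np.float64(-42.4))
346.0 [0, np.float64(-0.112), np.float64(-0.149)] (np.float64(31.5), np.float64(-40.4))
350.0 [0, np.float64(-0.115), np.float64(-0.166)] (np.float64(31.9), np.float64(-38.3))
354.0 [0, np.float64(-0.118), np.float64(-0.183)] (np.float64(32.2), np.float64(-36.2))
358.0 [0, np.float64(-0.119), np.float64(-0.2)] (np.float64(32.4), np.float64(-34.1))
```

Call:
send_rows(
  offset=[
    [0,-0.015,-0.006],
    [0,-0.029,-0.016],
    [0,-0.029,-0.016],
  ],
  delta_rot=[
    [0,0,0],
    [0,0,0],
    [0,0,0],
  ],
)

```text
time: 23.15
tool_pos: [483.2, -143.7, 49.4]
tcp_rot: [3.132, 0.211, 1.497]
contact_force: [10.8, -3.0, -16.7]
grip_width: 15.6
finger_force: 30.0
```

```bash
python3 st.py
```

```text
t 23.15 cradle [-254.5   17.6  -57.1] rot [-0.009 -0.002  0.003] Fc [  1.3 -11.  -16.8] w 15.634961109574846 ff 30.010913014411926
angle 302.3 r 29.2 Ftan 18.3 Frad 8.3
```

Call:
send_rows(
  offset=[
    [0,-0.013,-0.011],
    [0,-0.025,-0.024],
    [0,-0.025,-0.024],
  ],
  delta_rot=[
    [0,0,0],
    [0,0,0],
    [0,0,0],
  ],
)

```text
time: 23.52
tool_pos: [480.0, -142.9, 51.8]
tcp_rot: [3.133, 0.211, 1.497]
contact_force: [11.8, -4.6, -20.8]
grip_width: 15.5
finger_force: 30.0
```

```bash
python3 st.py
```

```text
t 23.525 cradle [-254.4   20.9  -54.6] rot [-0.008 -0.002  0.003] Fc [  0.6 -12.1 -21.2] w 15.532076855053548 ff 30.012293457984924
angle 310.4 r 29.2 Ftan 23.0 Frad 8.2
```

Call:
send_rows(
  offset=[
    [0,-0.011,-0.013],
    [0,-0.011,-0.013],
    [0,-0.011,-0.013],
  ],
  delta_rot=[
    [0,0,0],
    [0,0,0],
    [0,0,0],
  ],
)

```text
time: 23.9
tool_pos: [478.5, -142.5, 53.0]
tcp_rot: [3.133, 0.211, 1.497]
contact_force: [12.9, -5.2, -22.3]
grip_width: 16.1
finger_force: 30.0
```

```bash
python3 st.py
```

```text
t 23.9 cradle [-254.4   22.4  -53.3] rot [-0.007 -0.002  0.003] Fc [  0.5 -13.2 -22.7] w 16.092506030592617 ff 30.013280510902405
angle 314.3 r 29.2 Ftan 25.3 Frad 7.1
```

Call:
send_rows(
  offset=[
    [0,0.015,0.006],
    [0,0.029,0.012],
    [0,0.029,0.012],
  ],
  delta_rot=[
    [0,0,0],
    [0,0,0],
    [0,0,0],
  ],
)

```text
time: 24.28
tool_pos: [480.7, -143.0, 51.3]
tcp_rot: [3.137, 0.211, 1.497]
contact_force: [8.2, -6.1, -20.6]
grip_width: 15.6
finger_force: 30.0
```

```bash
python3 st.py
```

```text
t 24.275 cradle [-254.4   20.2  -55.1] rot [-0.004 -0.002  0.003] Fc [ -1.1  -8.6 -21.3] w 15.612960981780988 ff 30.008001029491425
angle 308.8 r 29.1 Ftan 20.0 Frad 11.2
```

Call:
send_rows(
  offset=[
    [0,0,0],
    [0,0,0],
    [0,0,0],
    [0,0,0],
  ],
  delta_rot=[
    [0,0,0],
    [0,0,0],
    [0,0,0],
    [0,0,0],
  ],
  grip=0.55,
)

```text
time: 24.78
tool_pos: [479.9, -142.6, 53.2]
tcp_rot: [3.137, 0.212, 1.497]
contact_force: [1.2, -0.1, -0.3]
grip_width: 48.7
finger_force: 0.9
```

```bash
python3 st.py
```

```text
t 24.775 cradle [-254.5   21.   -53.2] rot [-0.004 -0.002  0.003] Fc [ 0.  -1.2 -0.3] w 48.69225319938921 ff 0.8941840566694736
angle 312.5 r 28.2 Ftan 1.1 Frad -0.6
```

Call:
send_rows(
  offset=[
    [0,0.025,0],
    [0,0.05,0],
    [0,0.05,0],
  ],
  delta_rot=[
    [0,0,0],
    [0,0,0],
    [0,0,0],
  ],
)

```text
time: 25.15
tool_pos: [484.9, -143.0, 53.0]
tcp_rot: [3.14, 0.212, 1.497]
contact_force: [0.8, 0.2, -0.2]
grip_width: 50.5
finger_force: 0.0
```

```bash
python3 st.py
```

```text
t 25.15 cradle [-254.5   16.   -53.4] rot [-0.001 -0.002  0.003] Fc [ 0.3 -0.8 -0.2] w 50.50514556434912 ff 0.0
angle 303.7 r 25.2 Ftan 0.8 Frad -0.3
```

Free. Lift straight up and swing aside, then look.

Call:
send_rows(
  offset=[
    [0,0,-0.25],
    [0,0,-0.6],
    [0,0,-0.95],
    [0,0,-0.95],
  ],
  delta_rot=[
    [0,0,0],
    [0,0,0],
    [0,0,0],
    [0,0,0],
  ],
)

```text
time: 25.65
tool_pos: [488.1, -119.0, 167.6]
tcp_rot: [3.133, 0.213, 1.497]
contact_force: [1.2, 0.2, -0.5]
grip_width: 50.6
finger_force: 0.0
```

Call:
send_rows(
  offset=[
    [-0.5,-0.4,-0.3],
    [-0.9,-0.8,-0.5],
    [-0.9,-0.9,-0.5],
    [-0.9,-0.9,-0.5],
  ],
  delta_rot=[
    [0,0,0],
    [0,0,0],
    [0,0,0],
    [0,0,0],
  ],
)

```text
time: 26.15
tool_pos: [370.0, -204.9, 245.9]
tcp_rot: [3.139, 0.212, 1.494]
contact_force: [0.9, 0.6, 0.0]
grip_width: 50.1
finger_force: 0.0
```

```bash
python3 st.py
python3 - <<'E'
from plan import *
im={c:optics.capture(c) for c in("top","side")}
for c in im:
    cv2.imwrite(f"pics/{c}8.png",im[c][:,:,::-1])
    for t in("stone_mid","jaw","grip_mid"):print(c,t,[(np.round(d["uv"],1),round(d["confidence"],2)) for d in finder.pinpoint(t,c)[:3]])
o=np.zeros((600,800,3),np.uint8)
a=cv2.imread("pics/side8.png")[185:285,245:310];o[:600,:390]=cv2.resize(a,(390,600),interpolation=3)
b=cv2.imread("pics/top8.png")[168:238,215:315];o[:280,400:800]=cv2.resize(b,(400,280),interpolation=3)
b=cv2.imread("pics/top8.png")[185:230,255:310];o[280:600,400:791]=cv2.resize(b,(391,320),interpolation=3);cv2.imwrite("pics/fin.png",o)
E
```

```text
t 26.15 cradle [-362.9  126.2  120.8] rot [-0.002 -0.003  0.006] Fc [ 0.6 -0.8  0.1] w 50.10632164642478 ff 0.0
angle 51.0 r 197.3 Ftan -0.7 Frad -0.4
top stone_mid [(array([246.7, 193.4]), 0.63)]
top jaw [(array([269.3, 204.7]), 0.57), (array([250.1, 196.1]), 0.52)]
top grip_mid []
side stone_mid [(array([278.2, 233.9]), 0.85), (array([316.4, 305.4]), 0.79)]
side jaw [(array([282.1, 220.9]), 0.72)]
side grip_mid [(array([300. , 208.5]), 0.36)]
```

View pics/fin.png

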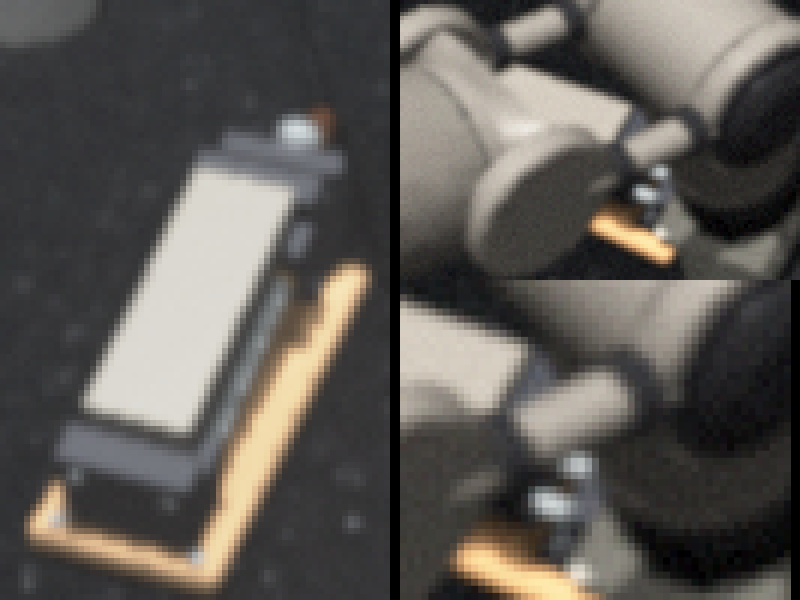

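Run:
```python
from plan import *
for a in range(260,350,10):
    t=np.radians(a);print(a,[(proj("side",tgt(x,2+30*np.cos(t),-13.4-0+30*np.sin(t)))+v[9:11]).round(1).tolist() for x in(-267,-247,-228)])
im=cv2.imread("pics/side8.png").astype(int);s=im[195:220,285:310];m=(s[...,2]-s[...,0]>35);ys,xs=np.nonzero(m);print(sorted(zip((xs+285).tolist(),(ys+195).tolist())))
```

```text
260 [[298.1, 202.1], [296.2, 206.4], [294.4, 210.6]]
270 [[299.7, 202.5], [297.8, 206.8], [296.0, 211.0]]
280 [[301.2, 202.7], [299.4, 207.1], [297.6, 211.3]]
290 [[302.7, 202.7], [300.9, 207.1], [299.1, 211.3]]
300 [[304.1, 202.6], [302.3, 206.9], [300.5, 211.1]]
310 [[305.4, 202.2], [303.6, 206.5], [301.8, 210.8]]
320 [[306.5, 201.6], [304.7, 206.0], [302.9, 210.2]]
330 [[307.4, 200.8], [305.6, 205.2], [303.8, 209.5]]
340 [[308.1, 199.9], [306.2, 204.3], [304.5, 208.6]]
[(298, 204), (298, 205), (299, 204), (299, 205)]
```

Call:
send_rows(
  offset=[
    [0,0,0],
    [0,0,0],
    [0,0,0],
    [0,0,0],
    [0,0,0],
    [0,0,0],
    [0,0,0],
    [0,0,0],
  ],
  delta_rot=[
    [0,0,0],
    [0,0,0],
    [0,0,0],
    [0,0,0],
    [0,0,0],
    [0,0,0],
    [0,0,0],
    [0,0,0],
  ],
)

```text
time: 27.55
tool_pos: [371.9, -204.0, 245.7]
tcp_rot: [3.139, 0.212, 1.497]
contact_force: [-0.1, 0.1, 0.1]
grip_width: 50.3
finger_force: 0.0
```

Run:
```python
from plan import *
a=cv2.imread("pics/side8.png").astype(int);b=optics.capture("side")[:,:,::-1].astype(int)
s=b[195:220,285:310];ys,xs=np.nonzero(s[...,2]-s[...,0]>35);print(list(zip(xs+285,ys+195)))
print(np.abs(a-b)[185:285,245:310].mean(),np.abs(a-b)[195:212,290:305].mean())
# stone top face outline in cradle frame, then gaps along the axis
g=b.mean(2).astype(np.float32);xs=np.arange(-190,30,3.)
s=0
for y in np.arange(-14,18,4):
    q=np.array([proj("side",tgt(x,y,28.6))+v[9:11] for x in xs],np.float32);s=s+cv2.remap(g,q[:,0].reshape(1,-1),q[:,1].reshape(1,-1),1)[0]/8
print(dict(zip(xs.astype(int).tolist(),s.round().astype(int).tolist())))
for x in(-20,-75,-130):
    ys=np.arange(-45,46,1.);q=np.array([proj("side",tgt(x,y,28.6))+v[9:11] for y in ys],np.float32);p=cv2.remap(g,q[:,0].reshape(1,-1),q[:,1].reshape(1,-1),1)[0];w=ys[p>(p.max()+60)/2];print(x,w.min(),w.max(),(w.min()+w.max())/2)
```

```text
[(np.int64(297), np.int64(204)), (np.int64(298), np.int64(204)), (np.int64(299), np.int64(204)), (np.int64(298), np.int64(205)), (np.int64(299), np.int64(205))]
0.8922564102564102 0.8849673202614379
{-190: 82, -187: 99, -184: 110, -181: 114, -178: 111, -175: 108, -172: 112, -169: 118, -166: 119, -163: 115, -160: 108, -157: 105, -154: 112, -151: 123, -148: 141, -145: 170, -142: 196, -139: 210, -136: 213, -133: 214, -130: 214, -127: 214, -124: 214, -121: 214, -118: 214, -115: 215, -112: 215, -109: 214, -106: 215, -103: 215, -100: 215, -97: 215, -94: 215, -91: 215, -88: 215, -85: 215, -82: 215, -79: 215, -76: 215, -73: 215, -70: 215, -67: 215, -64: 215, -61: 215, -58: 215, -55: 215, -52: 216, -49: 216, -46: 216, -43: 216, -40: 216, -37: 216, -34: 216, -31: 216, -28: 216, -25: 216, -22: 216, -19: 216, -16: 216, -13: 217, -10: 217, -7: 217, -4: 217, -1: 215, 2: 199, 5: 155, 8: 101, 11: 77, 14: 87, 17: 107, 20: 119, 23: 121, 26: 121, 29: 119}
-20 -26.0 24.0 -1.0
-75 -26.0 24.0 -1.0
-130 -26.0 25.0 -0.5
```

```bash
python3 -c "
from plant import ticket
print(ticket.close_job())"
```

```text
the job is handed in; nothing more can be done
None
```

The job is handed in (no verdict came back): the whetstone lies flat and straight between the jaws and looked steady a second after release. I turned the crank about 35° past where it began to stiffen (13 N rising to 25 N at the grip), it then sprang back about 35° on its own, so over-forcing or a final squeeze just short of home is possible. The tumbler, mug and salt shaker were not touched.

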